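# Put the setting master in its keep and latch the gate

### The job

Put the steel setting master away: stand it upright on the floor of the small walled keep, its long side along the gate, without letting it drop, and then push the gate shut until the sprung tongue snaps in behind the strike. The dark sanding block lies in the way of the gate; leave it lying on the table well clear of the gate's swing, and do not disturb the other things on the table.

Things in the scene. Friction and masses are not known exactly. Their poses are not given: they have to be found in the camera images.
- keep: Open-topped keep fixed to the table: grey floor plate, 8 mm aluminium walls at back and both sides, tops 64 mm above the table. Origin on the table under the middle of the inside; x to the back wall (inner face x = +39 mm), y to the hinge side (inner faces y = +-37 mm), z up. Mouth at x = -39 to -47, closed by the gate. Steel strike bracket, 56 mm high, at x -31 to -53, y -43 to -60 mm
- keep_floor (a point): Point on the keep's floor (6 mm above the table), 7 mm nearer the mouth than the middle of the inside: the master set down centred here leaves 28 mm behind it, 14 mm before it to the gate and 7 mm at each end. Axes as the keep
- gate (a joint): Gate angle in rad: 0 shut against its stop, 1.57 standing straight out towards the robot side, at most 1.9. A weak spring (about 0.1 N m) pushes it open when it is not latched; near its starting angle friction holds it
- gate_hinge (a point): On the gate's upright hinge axis, 35 mm above the table, keep x -43, y +45 mm. Gate: plate 8 mm thick, 10 to 60 mm above the table, reaching 84 mm from this axis (tongue 95 mm); a release knob stands up to 68 mm above the table, 74 mm from the axis. Axes turn with the gate: -y along it to the free end, -x out of its outer face; at angle 0 they are the keep's axes
- gate_pad (a point): Middle of the dark rubber pad on the gate's outer face, the place to push: 62 mm from the hinge axis, 35 mm above the table, on the face (4 mm from the gate's middle plane). Axes as gate_hinge. Pushing in gate +x swings it shut; near 0.16 rad the tongue meets the strike and takes about 10 N to ride over, then snaps in and the gate stops
- tongue (a joint): Sprung latch tongue, sliding along the gate: 0 fully out, grows as it is pressed into the gate (m), at most 0.010. It goes in about 6 mm while it rides over the strike and springs out to 0 behind it
- master_center (a point): Centre of the setting master: a plain steel block 36 mm (x) by 60 mm (y) by 44 mm (z, upright), about 0.35 kg. It starts standing in the cradle, its underside 5 mm above the table
- cradle: Plastic cradle fixed to the table, holding the master: base 68 x 50 x 5 mm and two cheeks (at x = +-26.5 mm, 8 mm thick, 50 mm long) along the master's long sides, 4.5 mm off them, tops 50 mm above the table, 1 mm over the master: here it can be gripped only by its ends (60 mm apart), 5 mm past the cradle. Origin on the table under its middle; y along the master
- sand_block_center (a point): Centre of the dark sanding block, 34 mm (x) by 68 mm (y) by 24 mm high, very light, lying flat on the table in the gate's swing
- steel_weight: Bystander: brass test weight with a knob, 40 mm across, 36 mm high; origin under its middle
- club_head_0: Bystander: black club head, loose, standing on its sole, 70 (x) by 119 (y) by 50 mm high; origin under its middle
- swab_box: Bystander: small carton, 62 x 62 x 58 mm high; origin under its middle
- gauge_pin: Bystander: pin gauge lying, 12 (x) by 64 (y) by 12 mm; origin under its middle
- driver_red: Bystander: stubby screwdriver lying, 25 (x) by 121 (y) by 22 mm; origin under its middle
There are look-alikes about, which are no part of the job. Leave any orange look-alike of the part that bears master_center alone.

How it is judged:
On the way:
1. the master stands on the keep's floor, long side along the gate, while the gate is still open (value of joint gate above 0.3 rad and z of master_center in the frame of keep_floor below 0.026 m and x of master_center in the frame of keep between -0.024 and 0.024 m and y of master_center in the frame of keep between -0.02 and 0.02 m and angle between master_center's own z axis and vertical below 0.1 rad and angle between the y axis of master_center and the y axis of keep, either way round below 0.3 rad), for 0.2 s.
At the end, for the whole second after the job is handed in: Gate shut (under 0.05 rad), tongue sprung out (under 3 mm in) behind the strike; master upright and at rest on the keep's floor inside the walls, long side along the gate within 0.3 rad; sanding block flat on the table, its centre over 140 mm from the gate's hinge axis (value of joint gate below 0.05 rad and value of joint tongue below 0.003 m and z of master_center in the frame of keep_floor below 0.026 m and x of master_center in the frame of keep between -0.024 and 0.024 m and y of master_center in the frame of keep between -0.02 and 0.02 m and angle between master_center's own z axis and vertical below 0.1 rad and angle between the y axis of master_center and the y axis of keep, either way round below 0.3 rad and linear speed of master below 0.02 m/s and horizontal distance between sand_block_center and gate_hinge above 0.14 m and height (world z) of sand_block_center between 0 and 0.022 m); the robot touches nothing.
It fails at once if the master is dropped (falls freely by more than about 10 mm) (contact force between the fingers and master below 0.2 N and linear speed of master above 0.45 m/s).
It fails at once if a bystander is moved by more than 30 mm (distance of any of steel_weight, club_head_0, swab_box, gauge_pin, driver_red from where it was at the start of the episode above 0.03 m).
It also fails if it takes over 72 s, if anything falls off the work surface, if the arm or the gripper's body presses on something with over 40 N, if the wrist force passes 120 N, or if a joint passes its speed limit or range.

### The arm

A 7-joint arm with a two-finger parallel gripper is mounted at the origin on a cart in front of the work surface, level with it; the furniture and walls round the work are solid. World frame = base frame: x ahead of the robot, y to its left, z up, the work surface at z = 0. Lengths are in m, angles in rad, forces in N, time in s.
With the tool pointing down it reaches from about 0.425 to 0.875 m from the base axis. Payload 4.7 kg.
Tool frame: the origin (TCP) lies between the finger pads; the fingertips stand finger_overhang ahead of it and the grasp point (between the pads) lies 3 mm ahead of it (finger_overhang is the distance from the TCP to the fingertips, in m); z points along the fingers, y is the direction in which the jaws open and shut (so a half turn about z gives the same grasp; the last joint's range is limited). The gripper opens to 85 mm and grips with 20 to 120 N. Pads are 22 mm wide; open, the fingers measure 114 mm over their backs; the gripper's body (76 mm by 85 mm) begins 54 mm behind the grasp point. The pads swing forward as they close: fully open they stand 13 mm farther back than shut.
Start: joints at [1.301, 0.321, -0.07, 1.45, 0.023, 1.371, -0.057], TCP at [0.182, -0.624, 0.253] pointing down, gripper open.
Joint ranges: [-2.86, 2.86], [-0.3, 2.09], [-1.38, 1.24], [0.06, 2.45], [-1.56, 4.7], [0.09, 2.05], [-2.69, 2.69]. Speed limits (rad/s): [2.57, 2.57, 3.14, 3.14, 3.14, 3.14, 3.14].

### API

Orientations are given as a unit quaternion [x, y, z, w].
In Python, from workcell import * gives the robot as it stands. The module is installed in compiled form; this text tells all that it offers.
- The arm moves only by the shell command python3 -m pendant 'ROWS' [FORCE]. ROWS is JSON, a list that holds one entry, the list of rows, each a list of 5 numbers: the shift along the tool's x, y, z in m, then the turn about the tool's z in rad, then the closure, from -1 (fully open) to 1 (shut), so that 0 is half open. A call has 1 to 8 rows; each row is the pose to reach, as a shift and turn from the pose commanded when the call began, along the tool's axes at that moment; what a row does not reach only later rows make up. A row lasts 1/8 s, in which the tool goes at most 62.5 mm and 10.7 degrees, less where a joint would pass 70% of its speed; a pose out of reach is approached as far as the arm can. A call with a gripper value outside its range is refused whole. The fingers move at their own pace and stop on an object; FORCE is the grip in N (left out, the last holds). Time passes only in rows, so rows that repeat a pose let the fingers close. It gives the time, the measured TCP pose, the force and the opening at its end, in the units of the state.
- get_obs(): the state, without advancing time (a new reading comes with each control period).
- camera(name): name is "side" or "top" or "wrist"; returns a dict with "image" (420x560x3 uint8, red, green, blue), "K" (3x3 intrinsics, pixels), "T" (4x4, takes a point from camera to world coordinates). Camera axes: x right, y down, z forward; pixel columns grow to the right and rows downward; lengths in m; the calibration is good to about 2 mm. A picture is of the moment at which its call begins. There is no depth.
- close_job(): hands the job in, once; it reports no verdict.
The state is a dict: "t": time; "joints": joint angles; "dq": joint speeds; "joint_efforts": joint torques, N m; "ee_pos": TCP position; "eef_rot": TCP orientation; "ft_force": force on the tool from outside, world axes, zero at the start; "moment": the same for the moment, N m; "opening": opening from 0.0 (shut) to 1.0 (fully open).
Only numpy, scipy, OpenCV 4.12 (cv2) and the standard library are available. Lean on these libraries where they do the work, as an engineer would, in place of code of your own. Each camera call takes 0.05 s, during which the arm holds its last target.

## Working session

There is one attempt and no reset: what is moved stays moved. The work goes in short steps, Python scripts to look and compute and a shell command to move; the robot and the scene stay as the last step left them, time stands still between calls to the robot, and variables do not carry over. Pictures are saved under pics/ and viewed, and the job is handed in when it is done.

```bash
mkdir -p pics; cat > h.py <<'E'
from workcell import *
import cv2, numpy as np
from scipy.spatial.transform import Rotation as R
def snap(n,f):
    c=camera(n); cv2.imwrite('pics/'+f+'.png',c['image'][:,:,::-1]); np.savez('pics/'+f+'.npz',K=c['K'],T=c['T']); return c
def px2w(f,u,v,z):
    d=np.load('pics/'+f+'.npz');K,T=d['K'],d['T']
    r=T[:3,:3]@np.linalg.solve(K,[u,v,1.]);o=T[:3,3]
    return o+r*(z-o[2])/r[2]
def w2px(f,p):
    d=np.load('pics/'+f+'.npz');K,T=d['K'],d['T']
    q=K@(T[:3,:3].T@(np.array(p)-T[:3,3]));return q[:2]/q[2]
E
python3 - <<'E'
from h import *
o=get_obs();print(o)
for n in ('side','top','wrist'):
    c=snap(n,n+'0');print(n,c['T'].round(3).tolist(),c['K'].round(1).tolist())
E
```

```text
{'t': 0.0, 'joints': array([ 1.30108035,  0.32180994, -0.07011515,  1.45168625,  0.02259139,
        1.37080992, -0.05684811]), 'dq': array([ 0.00061544,  0.00091705,  0.0008544 , -0.00063234,  0.00126471,
        0.00130354, -0.00138357]), 'joint_efforts': array([-3.69427717e-04, -4.93583000e+01, -3.82656902e-01, -3.14328182e+01,
        1.28648541e-02,  1.15670892e-02,  1.19606469e-05]), 'ee_pos': array([ 0.18184707, -0.62351754,  0.25222654]), 'eef_rot': array([ 9.89939718e-01,  1.41486490e-01, -1.76650855e-04, -9.46639075e-04]), 'ft_force': array([-0.63065517,  0.87084183, -0.6197571 ]), 'moment': array([-0.03534167,  0.03784918, -0.00133335]), 'opening': 0.9991665792500581}
side [[-0.979, -0.115, 0.167, 0.285], [-0.201, 0.632, -0.748, 1.095], [-0.02, -0.766, -0.642, 1.024], [0.0, 0.0, 0.0, 1.0]] [[540.4, 0.0, 282.6], [0.0, 540.4, 210.3], [0.0, 0.0, 1.0]]
top [[-0.026, -0.984, 0.176, 0.298], [-1.0, 0.025, -0.005, -0.019], [0.001, -0.176, -0.984, 1.291], [0.0, 0.0, 0.0, 1.0]] [[490.7, 0.0, 276.1], [0.0, 490.7, 208.1], [0.0, 0.0, 1.0]]
wrist [[0.28, -0.927, -0.248, 0.245], [-0.96, -0.271, -0.071, -0.604], [-0.001, 0.258, -0.966, 0.373], [0.0, 0.0, 0.0, 1.0]] [[294.8, 0.0, 279.2], [0.0, 294.8, 207.4], [0.0, 0.0, 1.0]]
```

View pics/top0.png

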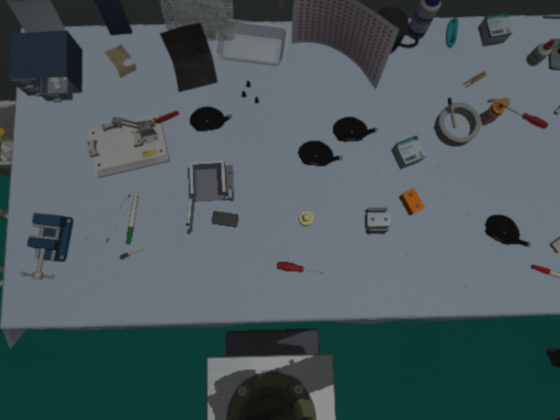

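View pics/side0.png

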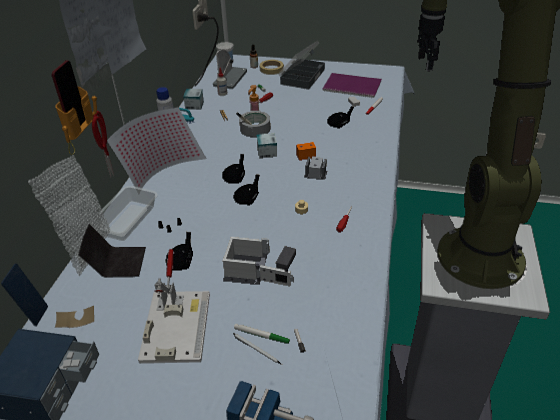

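View pics/wrist0.png

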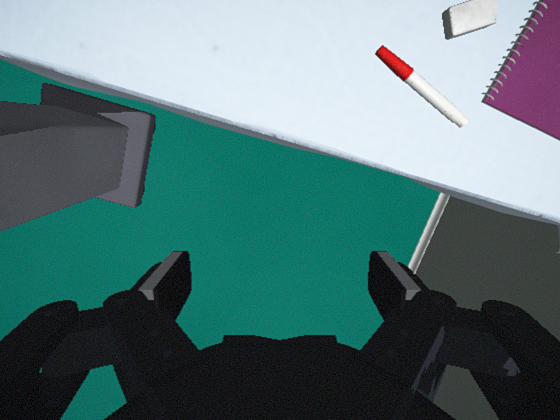

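```bash
python3 - <<'E'
from h import *
a=cv2.imread('pics/top0.png')
k=a[145:245,170:270];m=a[180:250,350:440]
cv2.imwrite('pics/top0k.png',cv2.resize(cv2.convertScaleAbs(k,alpha=1.5),None,fx=6,fy=6,interpolation=cv2.INTER_CUBIC))
cv2.imwrite('pics/top0m.png',cv2.resize(cv2.convertScaleAbs(m,alpha=1.5),None,fx=8,fy=8,interpolation=cv2.INTER_CUBIC))
b=cv2.imread('pics/side0.png')[225:300,210:310]
cv2.imwrite('pics/side0k.png',cv2.resize(cv2.convertScaleAbs(b,alpha=1.3),None,fx=8,fy=8,interpolation=cv2.INTER_CUBIC))
for n,u,v,z in [('keep',209,182,.06),('gatefree',190,228,.06),('blk',225,219,.024),('master',377,220,.05),('orange',413,201,.044),('wt',307,218,.036),('drv',290,267,.01),('club',315,153,.05)]:
    print(n,px2w('top0',u,v,z).round(3))
E
```

```text
keep [0.591 0.146 0.06 ]
gatefree [0.473 0.194 0.06 ]
blk [0.499 0.109 0.024]
master [ 0.483 -0.282  0.05 ]
orange [ 0.531 -0.38   0.044]
wt [ 0.494 -0.104  0.036]
drv [ 0.371 -0.057  0.01 ]
club [ 0.664 -0.131  0.05 ]
```

View pics/top0k.png

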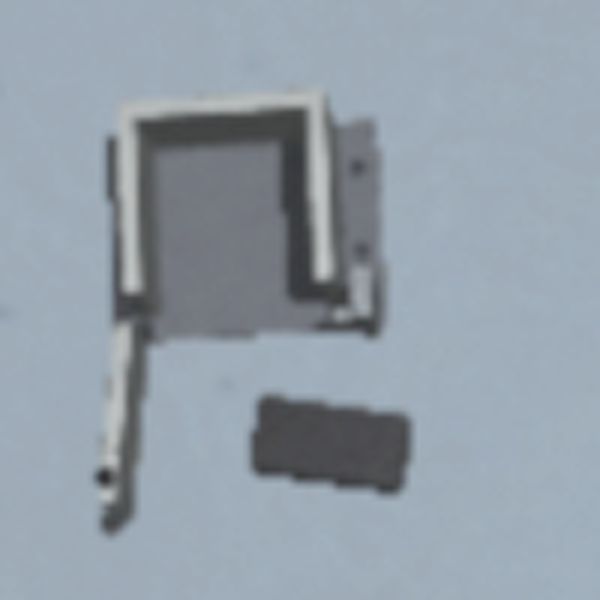

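View pics/top0m.png

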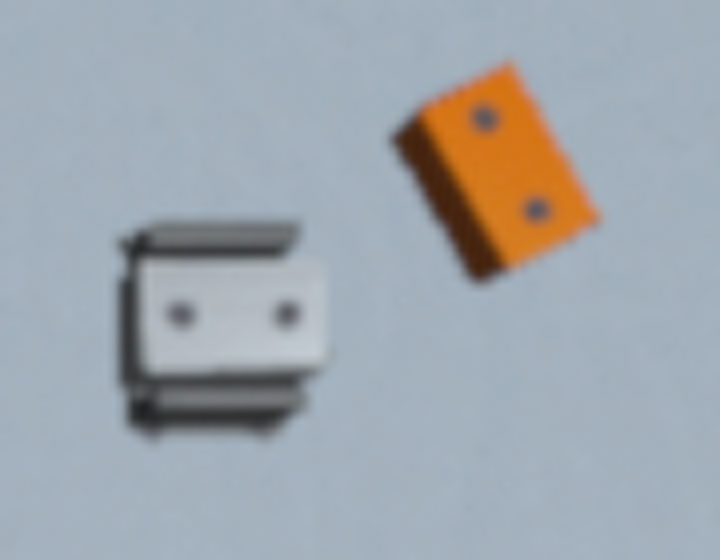

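View pics/side0k.png

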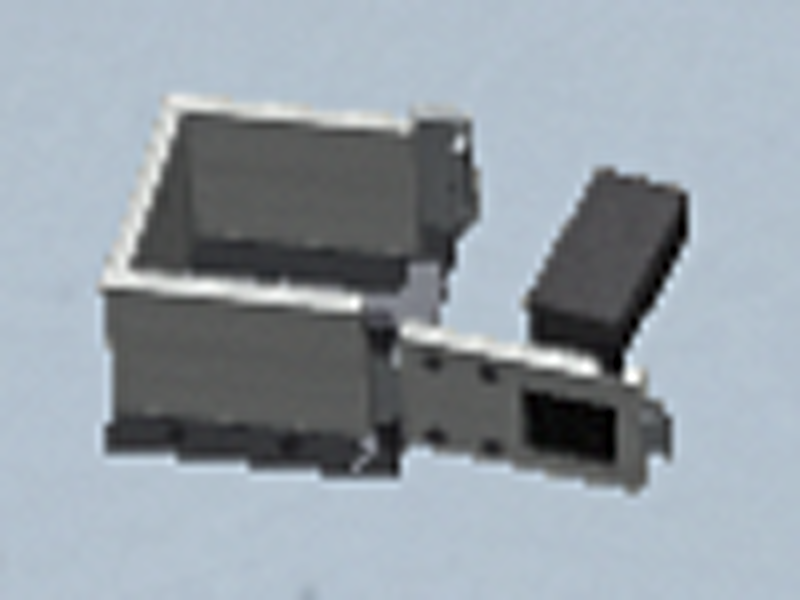

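```bash
cat >> h.py <<'E'
def plan(p,yaw=None):
    """print shift/turn from current to TCP p, tool x axis world heading yaw (rad)"""
    o=get_obs();r=R.from_quat(o['eef_rot']);M=r.as_matrix()
    cy=np.arctan2(M[1,0],M[0,0]);d=M.T@(np.array(p)-o['ee_pos'])
    t=0 if yaw is None else -((yaw-cy+np.pi)%(2*np.pi)-np.pi)
    print('t',round(o['t'],2),'pos',o['ee_pos'].round(4),'yaw',round(cy,3),'tilt',M[2].round(3),'shift',d.round(4),'turn',round(t,4),'rows',int(np.ceil(max(np.linalg.norm(d)/.0625,abs(t)/.1868))),'F',o['ft_force'].round(1),'op',round(o['opening'],3))
E
python3 - <<'E'
from h import *
plan([.45,-.28,.25],0)
plan([.45,.1,.25],0)
E
```

```text
t 0.15 pos [ 0.1819 -0.6236  0.2525] yaw 0.284 tilt [-0.    -0.002 -1.   ] shift [ 0.3537 -0.2548  0.0028] turn 0.2839 rows 7 F [0.  0.  0.8] op 1.002
t 0.15 pos [ 0.1819 -0.6236  0.2525] yaw 0.284 tilt [-0.    -0.002 -1.   ] shift [ 0.4601 -0.6196  0.0034] turn 0.2839 rows 13 F [0.  0.  0.8] op 1.002
```

```bash
python3 -m pendant '[[[0.354,-0.255,0.002,0.284,-1],[0.354,-0.255,0.002,0.284,-1],[0.354,-0.255,0.002,0.284,-1],[0.354,-0.255,0.002,0.284,-1],[0.354,-0.255,0.002,0.284,-1],[0.354,-0.255,0.002,0.284,-1],[0.354,-0.255,0.002,0.284,-1],[0.354,-0.255,0.002,0.284,-1]]]'
python3 - <<'E'
from h import *
c=snap('wrist','w1');plan([.45,.1,.25],0);print(c['T'].round(3).tolist())
E
```

```text
t: 1.15
ee_pos: [0.4539, -0.2742, 0.2514]
eef_rot: [1.0, 0.005, 0.001, -0.001]
ft_force: [-0.6, -0.6, -0.5]
opening: 1.001
t 1.2 pos [ 0.4518 -0.2775  0.2512] yaw 0.006 tilt [-0. -0. -1.] shift [ 3.000e-04 -3.775e-01  1.300e-03] turn 0.0056 rows 7 F [-0.1 -1.   0.2] op 1.003
[[0.011, -0.966, -0.257, 0.519], [-1.0, -0.011, -0.001, -0.272], [-0.001, 0.257, -0.967, 0.372], [0.0, 0.0, 0.0, 1.0]]
```

View pics/w1.png

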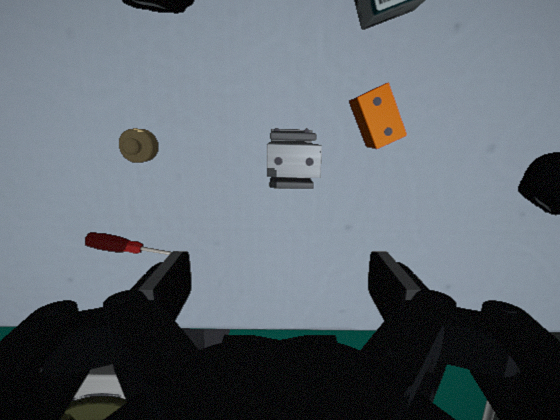

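```bash
python3 -m pendant '[[[0.03,-0.40,0,0.006,-1],[0.03,-0.40,0,0.006,-1],[0.03,-0.40,0,0.006,-1],[0.03,-0.40,0,0.006,-1],[0.03,-0.40,0,0.006,-1],[0.03,-0.40,0,0.006,-1],[0.03,-0.40,0,0.006,-1],[0.03,-0.40,0,0.006,-1]]]'
python3 - <<'E'
from h import *
c=snap('wrist','w2');plan([.48,.12,.25],0)
a=cv2.imread('pics/w1.png')[110:210,240:430];cv2.imwrite('pics/w1m.png',cv2.resize(a,None,fx=4.2,fy=4.2,interpolation=cv2.INTER_CUBIC))
E
```

```text
t: 2.2
ee_pos: [0.4804, 0.1207, 0.2512]
eef_rot: [1.0, -0.002, -0.0, -0.0]
ft_force: [0.7, -0.9, -0.3]
opening: 0.997
t 2.25 pos [0.4806 0.1187 0.251 ] yaw -0.007 tilt [-0.001  0.001 -1.   ] shift [-0.0006 -0.0013  0.001 ] turn -0.0067 rows 1 F [-0.7 -0.7 -0.2] op 1.0
```

View pics/w2.png

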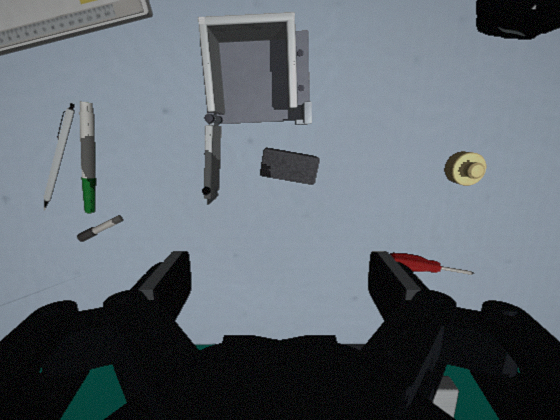

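View pics/w1m.png

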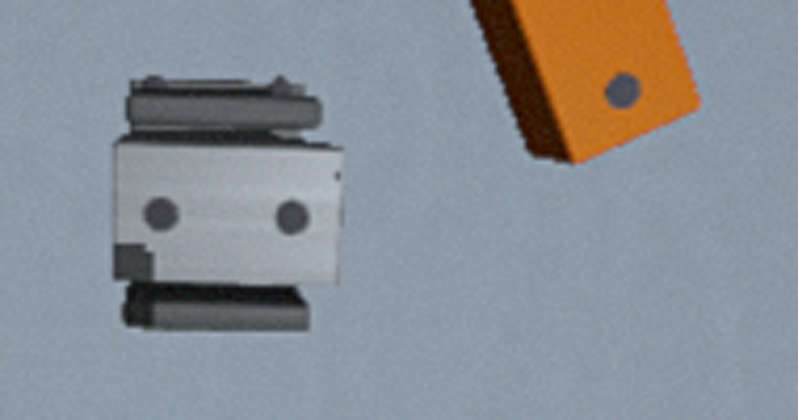

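```bash
python3 - <<'E'
from h import *
a=cv2.imread('pics/w2.png')[5:215,190:330];cv2.imwrite('pics/w2k.png',cv2.resize(cv2.convertScaleAbs(a,alpha=1.5),None,fx=2.85,fy=2.85,interpolation=cv2.INTER_CUBIC)[:600])
P=[px2w('w1',240+u/4.2,110+v/4.2,.049) for u,v in [(115,143),(342,150),(337,283),(114,280)]]
for p in P:print(p.round(4))
print('c',np.mean(P,0).round(4))
e=P[1]-P[0]+P[2]-P[3];print('yaw of long vs -y',np.arctan2(e[0],-e[1]),np.linalg.norm(e)/2,np.linalg.norm(P[0]-P[3]))
E
```

```text
[ 0.5035 -0.2593  0.049 ]
[ 0.5024 -0.3173  0.049 ]
[ 0.4682 -0.3176  0.049 ]
[ 0.4683 -0.2591  0.049 ]
c [ 0.4856 -0.2883  0.049 ]
yaw of long vs -y -0.011011850716071836 0.05825628843484194 0.035190413107683616
```

View pics/w2k.png

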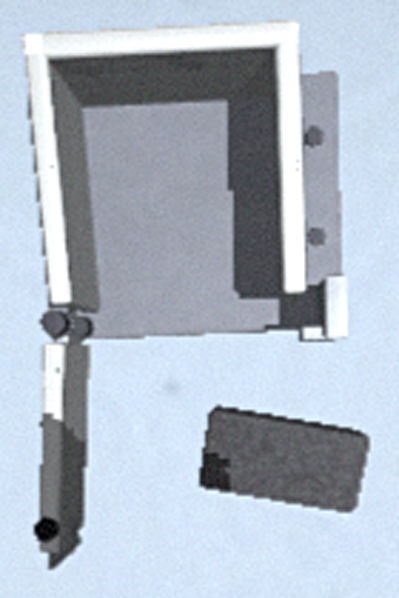

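```bash
python3 - <<'E'
from h import *
from scipy.optimize import least_squares
px=[(24,33),(299,22),(46,58),(279,46),(50,304),(72,302),(284,292),(306,290)]
m=np.array([(47,45),(47,-45),(39,37),(39,-37),(-39,45),(-39,37),(-39,-37),(-39,-45)])/1e3
W=np.array([px2w('w2',190+u/2.85,5+v/2.85,.064)[:2] for u,v in px])
f=lambda q,s=1:(np.array([[np.cos(q[2]),-np.sin(q[2])],[np.sin(q[2]),np.cos(q[2])]])@m.T).T+q[:2]-W
r=least_squares(lambda q:f(q).ravel(),[.59,.14,0]);print('keep',r.x.round(4));print((f(r.x)*1e3).round(1).tolist())
q=r.x
c,s=np.cos(q[2]),np.sin(q[2]);T=lambda x,y:np.array([q[0]+c*x-s*y,q[1]+s*x+c*y])
print('hinge',T(-.043,.045).round(4),'floor',T(-.007,0).round(4))
# gate: knob top & free end
k=px2w('w2',190+46/2.85,5+529/2.85,.068);print('knob',k.round(4)); h=T(-.043,.045)
print('knob dist',np.linalg.norm(k[:2]-h), 'gate ang',np.arctan2(*(k[:2]-h)[::1]))
d=k[:2]-h; # closed dir = -y keep ; opening rotates toward -x
dk=np.array([[c,s],[-s,c]])@d;print('gate angle',np.arctan2(-dk[0],-dk[1]))
B=np.array([px2w('w2',190+u/2.85,5+v/2.85,.024)[:2] for u,v in [(210,406),(369,436),(357,511),(202,480)]])
e=B[1]-B[0]+B[2]-B[3];print('block',B.mean(0).round(4),'yaw vs -y',np.arctan2(e[0],-e[1]),np.linalg.norm(e)/2)
for n,u,v,z in [('wt',467,169,.02),('drv',430,263,.01)]:print(n,px2w('w2',u,v,z).round(3))
plan([*B.mean(0),.1],-(-np.arctan2(e[0],-e[1])))
E
```

```text
keep [0.6021 0.1498 0.0396]
[[1.5, 0.8], [2.3, -0.4], [1.1, -0.9], [0.8, 0.9], [-1.0, 0.3], [-1.4, -0.0], [-1.5, -0.2], [-1.8, -0.5]]
hinge [0.5573 0.1931] floor [0.5951 0.1495]
knob [0.4833 0.1987 0.068 ]
knob dist 0.07426676754152908 gate ang -1.4945101333684048
gate angle 1.6866539957788966
block [0.5034 0.1094] yaw vs -y -0.1947336160802709 0.06607377756993528
wt [ 0.499 -0.102  0.02 ]
drv [ 0.372 -0.079  0.01 ]
t 2.25 pos [0.4806 0.1187 0.251 ] yaw -0.007 tilt [-0.001  0.001 -1.   ] shift [0.0229 0.009  0.151 ] turn 0.188 rows 3 F [-0.7 -0.7 -0.2] op 1.0
```

```bash
python3 - <<'E'
import workcell
print([ (n,getattr(workcell,n)) for n in dir(workcell) if not n.startswith('__')])
E
```

```text
[('MotionError', <class 'workcell.MotionError'>), ('camera', <function make.<locals>.drawn_camera at 0x7f5c8833c0e0>), ('close_job', <function connect.<locals>.done at 0x7f5c882af740>), ('finger_overhang', 0.022), ('get_obs', <function make.<locals>.<lambda> at 0x7f5c8833c5e0>)]
```

```bash
python3 -m pendant '[[[0.023,0.009,0.05,0.188,-1],[0.023,0.009,0.11,0.188,-1],[0.023,0.009,0.17,0.188,-1],[0.023,0.009,0.17,0.188,-1],[0.023,0.009,0.21,0.188,-1],[0.023,0.009,0.221,0.188,-1],[0.023,0.009,0.221,0.188,-1]]]' 30
python3 - <<'E'
from h import *
c=snap('wrist','w3');snap('side','s3');plan([.5034,.1094,.03],-.195)
a=cv2.imread('pics/s3.png')[200:320,200:340];cv2.imwrite('pics/s3c.png',cv2.resize(a,None,fx=5,fy=5,interpolation=cv2.INTER_CUBIC))
E
```

```text
t: 3.12
ee_pos: [0.5044, 0.11, 0.0316]
eef_rot: [0.995, -0.098, 0.001, 0.0]
ft_force: [-0.6, 0.3, 1.4]
opening: 1.005
t 3.23 pos [0.505  0.1106 0.0323] yaw -0.195 tilt [ 0.003 -0.    -1.   ] shift [-0.0013  0.0015  0.0023] turn 0.0002 rows 1 F [ 0.3 -0.5  0.3] op 0.998
```

View pics/w3.png

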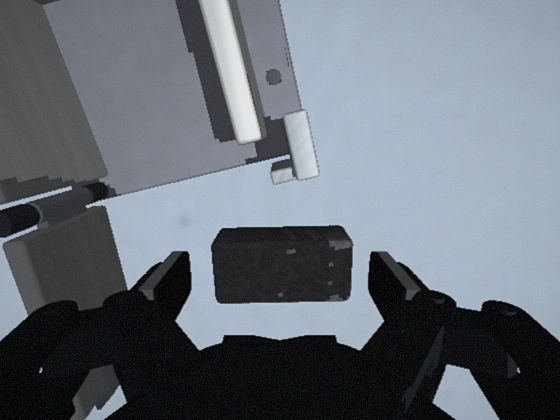

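View pics/s3c.png

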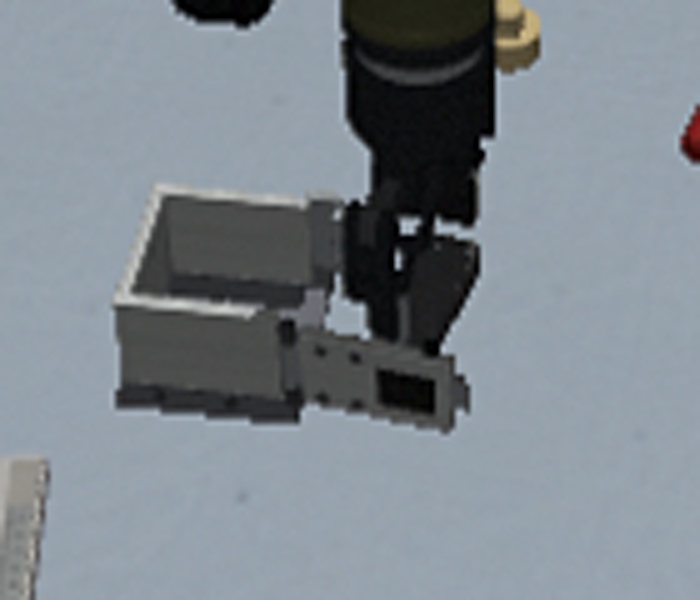

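```bash
python3 -m pendant '[[[-0.001,0.001,0.006,0,-1],[-0.001,0.001,0.006,0,0],[-0.001,0.001,0.006,0,0],[-0.001,0.001,0.006,0,0],[-0.001,0.001,0.006,0,0.3]]]' 30
python3 - <<'E'
from h import *
c=snap('wrist','w4');plan([.46,.0,.13],0)
E
```

```text
t: 3.85
ee_pos: [0.5026, 0.11, 0.0247]
eef_rot: [0.995, -0.097, 0.0, 0.0]
ft_force: [-0.3, -0.3, 5.3]
opening: 0.79
t 3.9 pos [0.5026 0.11   0.0247] yaw -0.194 tilt [ 0.001  0.    -1.   ] shift [-0.0205  0.1161 -0.1053] turn -0.1941 rows 3 F [-1.1 -0.7  5.6] op 0.787
```

View pics/w4.png

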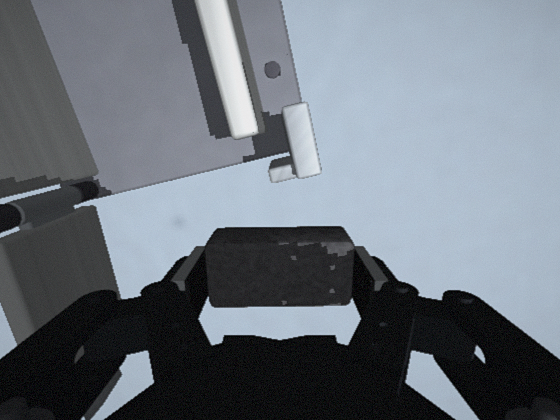

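```bash
python3 -m pendant '[[[0,0,-0.04,0,0.3],[0,0,-0.08,0,0.3],[-0.015,0.06,-0.08,0,0.3],[-0.027,0.107,-0.08,0,0.3],[-0.027,0.107,-0.05,0,0.3],[-0.027,0.107,-0.02,0,0.3],[-0.027,0.107,-0.003,0,0.3],[-0.027,0.107,-0.003,0,0.3]]]' 30
python3 - <<'E'
from h import *
c=snap('wrist','w5');snap('side','s5');plan([.46,.0,.13],0)
a=cv2.imread('pics/s5.png')[150:300,240:380];cv2.imwrite('pics/s5c.png',cv2.resize(cv2.convertScaleAbs(a,alpha=1.6),None,fx=4,fy=4,interpolation=cv2.INTER_CUBIC))
E
```

```text
t: 4.9
ee_pos: [0.4544, 0.0106, 0.0264]
eef_rot: [0.995, -0.097, -0.001, -0.0]
ft_force: [-0.1, -0.6, 0.2]
opening: 0.786
t 5.0 pos [0.4555 0.0106 0.0277] yaw -0.194 tilt [ 0. -0. -1.] shift [ 0.0065  0.0095 -0.1023] turn -0.1936 rows 2 F [-0.3 -0.9  0.5] op 0.787
```

View pics/s5c.png

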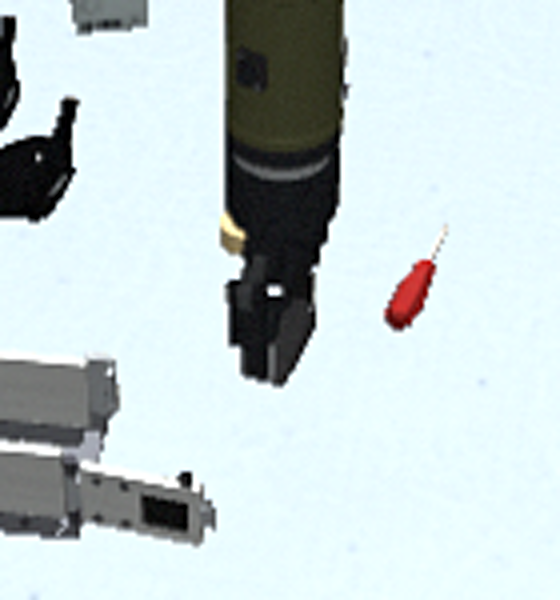

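```bash
python3 - <<'E'
from h import *
for r in (.034,.048):
  for z in (0,.003,.006,.012): print(r,z,w2px('s5',[.4555+.193*r,.0106+.981*r,z]).round(1))
E
python3 -m pendant '[[[0,0,0.003,0,0.3],[0,0,0.003,0,-0.6],[0,0,0.003,0,-1],[0,0,0.003,0,-1],[0,0,-0.08,0,-1]]]' 30
```

```text
0.034 0 [304.3 246.7]
0.034 0.003 [304.3 245.9]
0.034 0.006 [304.3 245.1]
0.034 0.012 [304.3 243.5]
0.048 0 [302.5 250.1]
0.048 0.003 [302.5 249.3]
0.048 0.006 [302.5 248.5]
0.048 0.012 [302.5 246.9]
t: 5.62
ee_pos: [0.4512, 0.0102, 0.0836]
eef_rot: [0.995, -0.097, -0.005, -0.001]
ft_force: [2.0, -1.3, 0.8]
opening: 1.001
```

```bash
python3 - <<'E'
from h import *
plan([.4856,-.2883,.12],-.011);plan([.4856,-.2883,.032],-.011)
snap('wrist','w6')
E
```

```text
t 5.62 pos [0.4512 0.0102 0.0836] yaw -0.194 tilt [-0.011 -0.001 -1.   ] shift [ 0.0909  0.2862 -0.0377] turn -0.1832 rows 5 F [ 2.  -1.3  0.8] op 1.001
t 5.62 pos [0.4512 0.0102 0.0836] yaw -0.194 tilt [-0.011 -0.001 -1.   ] shift [0.0919 0.2863 0.0502] turn -0.1832 rows 5 F [ 2.  -1.3  0.8] op 1.001
```

View pics/w6.png

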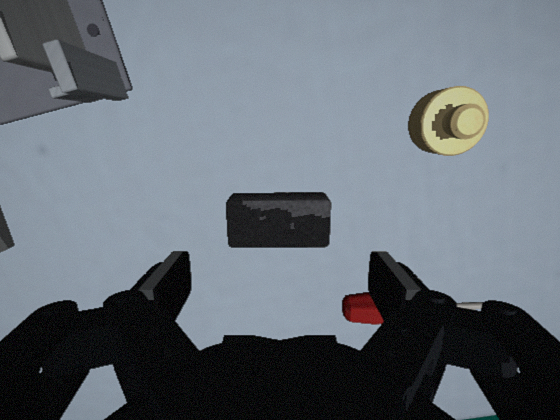

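```bash
python3 -m pendant '[[[0.02,0.05,-0.04,0,-1],[0.04,0.11,-0.04,-0.18,-1],[0.055,0.17,-0.04,-0.183,-1],[0.07,0.23,-0.04,-0.183,-1],[0.089,0.286,-0.04,-0.183,-1],[0.089,0.286,-0.04,-0.183,-1],[0.089,0.286,-0.04,-0.183,-1]]]' 30
python3 - <<'E'
from h import *
snap('wrist','w7');plan([.4856,-.2883,.032],-.011)
E
```

```text
t: 6.55
ee_pos: [0.4872, -0.2872, 0.1265]
eef_rot: [1.0, -0.006, -0.0, -0.001]
ft_force: [-0.2, 0.3, -0.5]
opening: 1.002
t 6.6 pos [ 0.4875 -0.286   0.1267] yaw -0.01 tilt [-0.    -0.001 -1.   ] shift [-0.0018  0.0024  0.0947] turn 0.0013 rows 2 F [ 0.4 -0.  -0.1] op 1.0
```

View pics/w7.png

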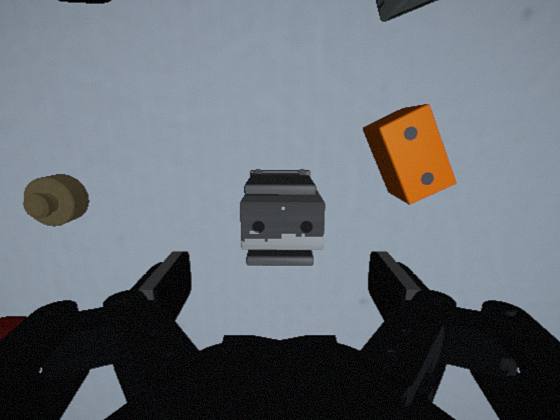

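```bash
python3 - <<'E'
from h import *
P=[px2w('w7',u,v,.049) for u,v in [(240,195),(326,195),(325,249),(240.5,249)]]
print(np.array(P).round(4),np.mean(P,0).round(4))
E
```

```text
[[ 0.5089 -0.2591  0.049 ]
 [ 0.5083 -0.3181  0.049 ]
 [ 0.4684 -0.3185  0.049 ]
 [ 0.4691 -0.2576  0.049 ]] [ 0.4887 -0.2883  0.049 ]
```

```bash
python3 -m pendant '[[[-0.001,0.0024,0.03,0,-1],[-0.001,0.0024,0.06,0,-1],[-0.001,0.0024,0.08,0,-1],[-0.001,0.0024,0.095,0,-1],[-0.001,0.0024,0.095,0,-1],[-0.001,0.0024,0.095,0,-1]]]' 60
python3 - <<'E'
from h import *
snap('wrist','w8');plan([.4865,-.2883,.032],-.011)
E
```

```text
t: 7.35
ee_pos: [0.487, -0.2902, 0.0327]
eef_rot: [1.0, -0.005, 0.001, 0.0]
ft_force: [0.2, 0.4, 1.0]
opening: 1.003
t 7.4 pos [ 0.4871 -0.2904  0.0329] yaw -0.011 tilt [ 0.002  0.001 -1.   ] shift [-0.0006 -0.002   0.0009] turn -0.0001 rows 1 F [ 1.3 -0.1  0.7] op 1.005
```

View pics/w8.png

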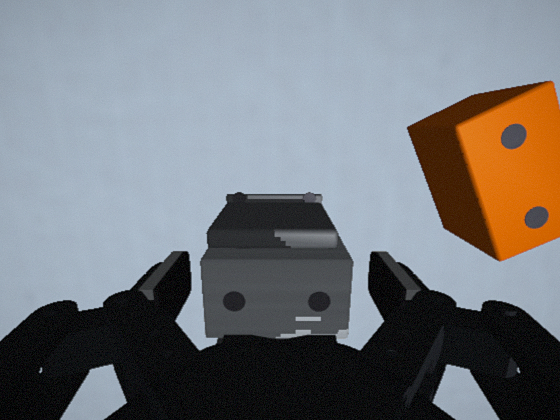

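```bash
python3 -m pendant '[[[0,-0.0012,0.001,0,0],[0,-0.0012,0.001,0,0],[0,-0.0012,0.001,0,0.4],[0,-0.0012,0.001,0,0.4],[0,-0.0012,0.001,0,0.5]]]' 60
python3 -m pendant '[[[0,0,-0.01,0,0.5],[0,0,-0.025,0,0.5],[0,0,-0.04,0,0.5],[0,0,-0.07,0,0.5],[0,0,-0.07,0,0.5]]]' 60
python3 - <<'E'
from h import *
snap('wrist','w9');plan([.58,.0,.1],-.011)
E
```

```text
t: 8.02
ee_pos: [0.4868, -0.2892, 0.0316]
eef_rot: [1.0, -0.006, 0.001, 0.0]
ft_force: [-0.8, 0.1, 4.8]
opening: 0.697
t: 8.65
ee_pos: [0.4882, -0.2899, 0.1038]
eef_rot: [1.0, -0.006, 0.003, 0.002]
ft_force: [0.3, -0.1, -3.3]
opening: 0.697
t 8.7 pos [ 0.487  -0.2893  0.102 ] yaw -0.011 tilt [ 0.002  0.002 -1.   ] shift [ 0.0897 -0.2903  0.0017] turn -0.0003 rows 5 F [-1.2 -0.3 -4.7] op 0.692
```

View pics/w9.png

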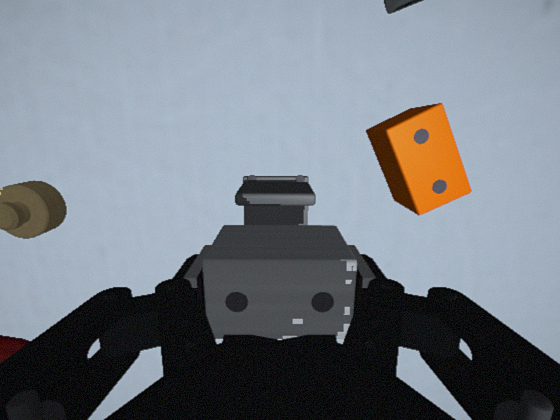

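```bash
python3 -m pendant '[[[0.018,-0.05,0,0,0.5],[0.036,-0.11,0,0,0.5],[0.054,-0.17,0,0,0.5],[0.072,-0.23,0,0,0.5],[0.09,-0.29,0,0,0.5],[0.09,-0.29,0,0,0.5],[0.09,-0.29,0.04,0,0.5],[0.09,-0.29,0.06,0,0.5]]]' 60
python3 - <<'E'
from h import *
snap('side','s10');plan([.58,.0,.0275],-.011)
a=cv2.imread('pics/s10.png')[130:280,190:330];cv2.imwrite('pics/s10c.png',cv2.resize(cv2.convertScaleAbs(a,alpha=1.6),None,fx=4,fy=4,interpolation=cv2.INTER_CUBIC))
E
```

```text
t: 9.7
ee_pos: [0.577, -0.0007, 0.0376]
eef_rot: [1.0, -0.006, -0.003, 0.0]
ft_force: [-0.5, -1.0, -4.4]
opening: 0.694
t 9.75 pos [ 0.5758 -0.0008  0.0356] yaw -0.012 tilt [-0.008 -0.    -1.   ] shift [ 0.0043 -0.0009  0.008 ] turn -0.0011 rows 1 F [-1.  -0.7 -5.5] op 0.691
```

View pics/s10c.png

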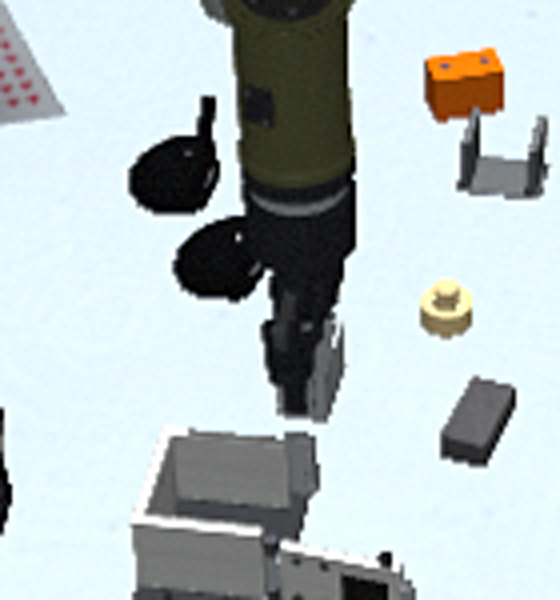

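```bash
python3 -m pendant '[[[0,0,0.003,0,0.5],[0,0,0.005,0,0.5],[0,0,0.005,0,0.5]]]' 60
```

```text
t: 10.12
ee_pos: [0.5802, 0.0001, 0.0367]
eef_rot: [1.0, -0.006, 0.001, 0.0]
ft_force: [0.2, -0.6, -4.7]
opening: 0.698
```

```bash
python3 -m pendant '[[[0,0,0.005,0,0.5],[0,0,0.007,0,0.5],[0,0,0.009,0,0.5],[0,0,0.009,0,0.5]]]' 60
```

```text
t: 10.62
ee_pos: [0.5795, 0.0002, 0.0268]
eef_rot: [1.0, -0.006, 0.0, 0.0]
ft_force: [-0.9, -0.1, -4.1]
opening: 0.695
```

```bash
python3 -m pendant '[[[0,0,0.0015,0,0.5],[0,0,0.0015,0,0.5]]]' 60
```

```text
t: 10.88
ee_pos: [0.5796, 0.0002, 0.0266]
eef_rot: [1.0, -0.006, -0.0, 0.0]
ft_force: [-4.6, -0.1, 5.9]
opening: 0.697
```

Contact with the table. Release slowly, rise.

```bash
python3 -m pendant '[[[0,0,0,0,0.2],[0,0,0,0,-0.6],[0,0,0,0,-1],[0,0,0,0,-1],[0,0,-0.05,0,-1],[0,0,-0.09,0,-1],[0,0,-0.09,0,-1],[0,0,-0.09,0,-1]]]' 60
python3 - <<'E'
from h import *
snap('wrist','w11');plan([.58,.0,.1],-1.53)
E
```

```text
t: 11.88
ee_pos: [0.5791, -0.0, 0.1148]
eef_rot: [1.0, -0.006, -0.0, 0.0]
ft_force: [0.2, -0.2, -0.2]
opening: 0.998
t 11.93 pos [ 0.5786 -0.      0.1141] yaw -0.011 tilt [-0.002  0.    -1.   ] shift [ 0.0014 -0.0001  0.0141] turn 1.5187 rows 9 F [-0.5  0.1  0. ] op 1.002
```

View pics/w11.png

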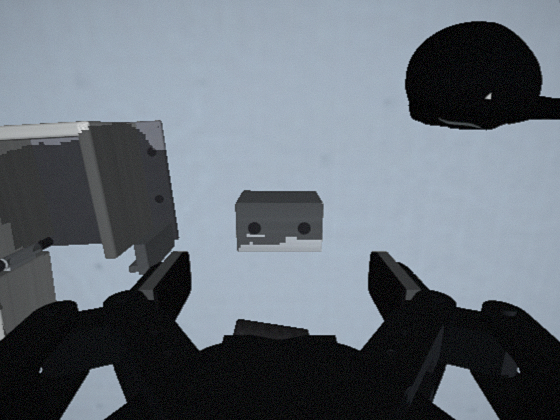

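```bash
python3 - <<'E'
from h import *
P=[px2w('w11',u,v,.044) for u,v in [(235,203),(323,203),(322.5,251),(237,251)]]
print(np.array(P).round(4),np.mean(P,0).round(4))
E
python3 -m pendant '[[[0,0,0,0.18,-1],[0,0,0,0.36,-1],[0,0,0,0.54,-1],[0,0,0,0.72,-1],[0,0,0,0.9,-1],[0,0,0,1.08,-1],[0,0,0,1.26,-1],[0,0,0,1.44,-1]]]' 60
python3 -m pendant '[[[0,0,0,0.131,-1],[0,0,0,0.131,-1],[0,0,0,0.131,-1],[0,0,0,0.131,-1]]]' 60
python3 - <<'E'
from h import *
snap('wrist','w12');plan([.5796,.0002,.035],-1.582)
E
```

```text
[[ 0.5969  0.0306  0.044 ]
 [ 0.5962 -0.0282  0.044 ]
 [ 0.5616 -0.0288  0.044 ]
 [ 0.5623  0.0309  0.044 ]] [0.5793 0.0012 0.044 ]
t: 12.92
ee_pos: [0.5723, -0.0024, 0.0996]
eef_rot: [0.838, -0.545, -0.017, 0.013]
ft_force: [-0.6, -0.1, -1.6]
opening: 1.003
t: 13.42
ee_pos: [0.5731, -0.0014, 0.1005]
eef_rot: [0.802, -0.597, -0.015, 0.014]
ft_force: [-0.0, -0.4, 0.7]
opening: 1.001
t 13.47 pos [ 0.5733 -0.0017  0.1007] yaw -1.28 tilt [-0.008  0.039 -0.999] shift [ 0.0005 -0.0092  0.0654] turn 0.3017 rows 2 F [ 0.3 -0.6  0.4] op 1.004
```

View pics/w12.png

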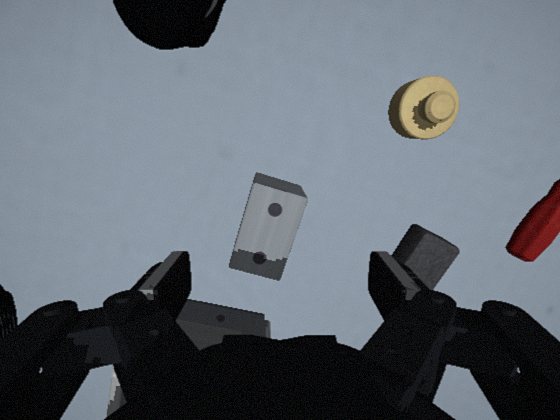

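```bash
python3 -c "
from h import *
print(get_obs()['joints'].round(3))"
```

```text
[-0.63   0.37   0.703  1.808 -0.259  1.101 -2.684]
```

```bash
python3 -m pendant '[[[0,0,0,-0.18,-1],[0,0,0,-0.36,-1],[0,0,0,-0.54,-1],[0,0,0,-0.72,-1],[0,0,0,-0.9,-1],[0,0,0,-1.08,-1],[0,0,0,-1.26,-1],[0,0,0,-1.44,-1]]]' 60
python3 -c "
from h import *
plan([.5796,.0002,.1],1.56);print(get_obs()['joints'].round(3))"
```

```text
t: 14.48
ee_pos: [0.5736, -0.0025, 0.1014]
eef_rot: [0.996, 0.082, -0.019, -0.0]
ft_force: [-0.7, -0.8, -0.0]
opening: 1.004
t 14.47 pos [ 0.5736 -0.0025  0.1014] yaw 0.164 tilt [-0.039 -0.004 -0.999] shift [ 0.0064 -0.0016  0.0012] turn -1.3957 rows 8 F [-0.7 -0.8 -0. ] op 1.004
[-0.425  0.327  0.451  1.801 -0.155  1.089 -1.323]
```

```bash
python3 -m pendant '[[[0.001,-0.001,0,-0.18,-1],[0.002,-0.001,0,-0.36,-1],[0.003,-0.001,0,-0.54,-1],[0.004,-0.001,0,-0.72,-1],[0.005,-0.001,0,-0.9,-1],[0.006,-0.001,0,-1.08,-1],[0.006,-0.001,0,-1.26,-1],[0.006,-0.001,0,-1.396,-1]]]' 60
python3 -c "
from h import *
snap('wrist','w13')
plan([.5796,.0002,.03],1.56);o=get_obs();print(o['joints'].round(3));print(R.from_quat(o['eef_rot']).as_matrix().round(3))"
```

```text
t: 15.48
ee_pos: [0.5794, -0.0006, 0.1013]
eef_rot: [0.711, 0.703, -0.015, -0.013]
ft_force: [-0.9, -0.4, -0.1]
opening: 0.998
t 15.53 pos [ 0.5794 -0.0006  0.1013] yaw 1.563 tilt [-0.003 -0.038 -0.999] shift [0.001  0.0029 0.0713] turn 0.0026 rows 2 F [0.2 0.2 0.6] op 0.995
[-0.244  0.321  0.235  1.78  -0.081  1.089  0.011]
[[ 0.008  0.999 -0.038]
 [ 1.    -0.008 -0.003]
 [-0.003 -0.038 -0.999]]
```

View pics/w13.png

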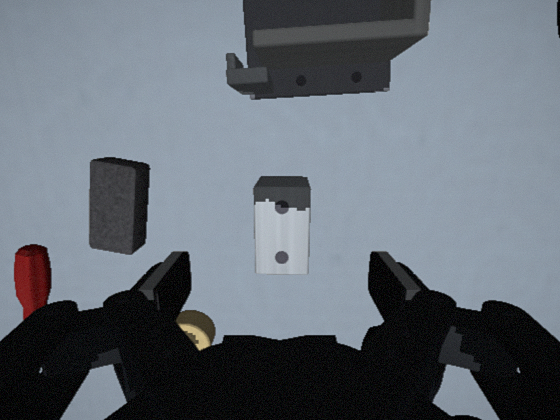

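```bash
python3 -m pendant '[[[0.001,0.0027,0.03,0,-1],[0.001,0.0027,0.05,0,-1],[0.001,0.0027,0.067,0,-1],[0.001,0.0027,0.067,0,-1],[0.001,0.0027,0.067,0,0],[0.001,0.0027,0.067,0,0.5],[0.001,0.0027,0.067,0,0.8],[0.001,0.0027,0.067,0,0.8]]]' 60
python3 -c "
from h import *
snap('wrist','w14');snap('side','s14')
plan([.5951,.1495,.13],1.61)"
```

```text
t: 16.52
ee_pos: [0.58, 0.0011, 0.0352]
eef_rot: [0.712, 0.701, -0.015, -0.012]
ft_force: [-2.2, -0.1, 5.6]
opening: 0.414
t 16.62 pos [0.58   0.0011 0.0352] yaw 1.555 tilt [-0.004 -0.038 -0.999] shift [ 0.1483  0.0092 -0.0958] turn -0.0547 rows 3 F [-1.8 -0.5  5.9] op 0.408
```

View pics/w14.png

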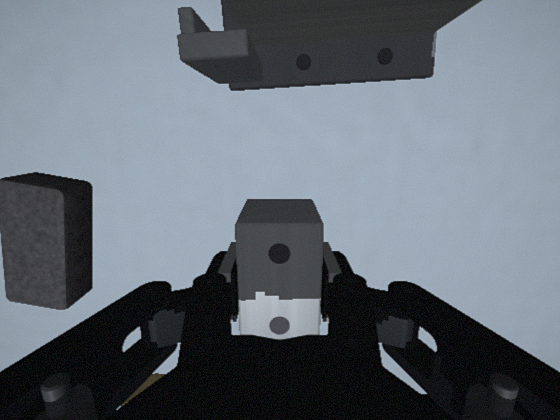

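```bash
python3 -m pendant '[[[0,0,-0.02,0,0.8],[0,0,-0.06,0,0.8],[0,0,-0.096,0,0.8],[0.05,0.003,-0.096,-0.02,0.8],[0.10,0.006,-0.096,-0.055,0.8],[0.148,0.009,-0.096,-0.055,0.8],[0.148,0.009,-0.096,-0.055,0.8],[0.148,0.009,-0.096,-0.055,0.8]]]' 60
python3 -c "
from h import *
snap('wrist','w15');snap('side','s15');snap('top','t15')
a=cv2.imread('pics/s15.png')[170:310,190:330];cv2.imwrite('pics/s15c.png',cv2.resize(cv2.convertScaleAbs(a,alpha=1.6),None,fx=4,fy=4,interpolation=cv2.INTER_CUBIC))
plan([.5951,.1495,.045],1.61)"
```

```text
t: 17.62
ee_pos: [0.5944, 0.1486, 0.1292]
eef_rot: [0.693, 0.721, -0.015, -0.012]
ft_force: [0.3, -0.7, -3.9]
opening: 0.412
t 17.77 pos [0.5948 0.1471 0.1293] yaw 1.607 tilt [-0.003 -0.039 -0.999] shift [0.0026 0.0036 0.0842] turn -0.0025 rows 2 F [ 0.1 -0.6 -3.6] op 0.409
```

View pics/w15.png

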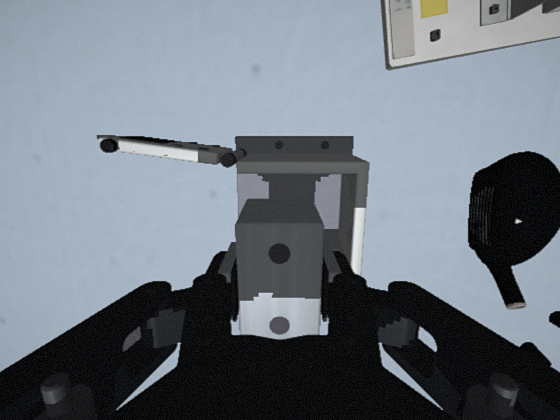

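View pics/s15c.png

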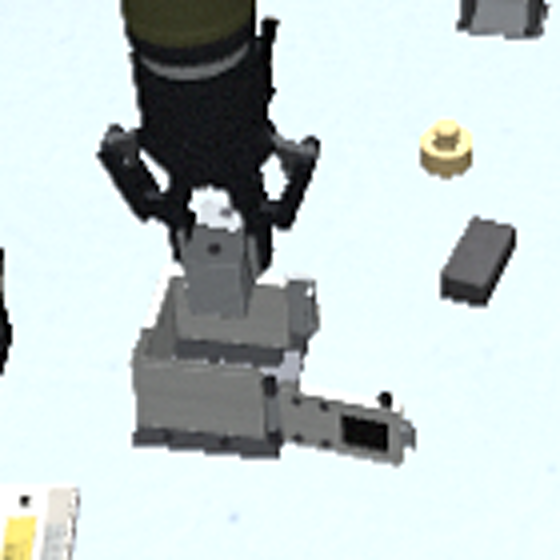

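```bash
python3 - <<'E'
from h import *
d=np.load('pics/s15.npz');K,T=d['K'],d['T']
def onplane(u,v,y):
    r=T[:3,:3]@np.linalg.solve(K,[u,v,1.]);o=T[:3,3];return o+r*(y-o[1])/r[1]
a=cv2.imread('pics/s15.png')[195:250,210:275];cv2.imwrite('pics/s15d.png',cv2.resize(cv2.convertScaleAbs(a,alpha=2.5,beta=20),None,fx=10,fy=10,interpolation=cv2.INTER_CUBIC))
for n,u,v in [('knuck top back',105,130),('knuck out back',130,190),('knuck bot back',152,217),('tip back',182,262),('tip front',266,268),('fr bot',287,226),('fr out',316,150)]:
    p=onplane(190+u/4,170+v/4,.15); print(n,'dx from tcp',((p[0]-.5948)*1e3).round(1),'dz',((p[2]-.1293)*1e3).round(1))
# keep check in w15
c,s=np.cos(.0396),np.sin(.0396)
for x,y in [(47,45),(39,37),(-39,45),(-39,37)]: 
    print(x,y,w2px('w15',[.6021+(c*x-s*y)/1e3,.1498+(s*x+c*y)/1e3,.064]).round(1))
E
```

```text
knuck top back dx from tcp 63.4 dz 82.8
knuck out back dx from tcp 52.2 dz 37.3
knuck bot back dx from tcp 40.0 dz 17.3
tip back dx from tcp 23.7 dz -17.6
tip front dx from tcp -30.5 dz -13.6
fr bot dx from tcp -45.6 dz 23.5
fr out dx from tcp -65.9 dz 86.4
47 45 [371.1 162.6]
39 37 [357.2 175.4]
-39 45 [232.9 162. ]
-39 37 [233.4 174.6]
```

View pics/s15d.png

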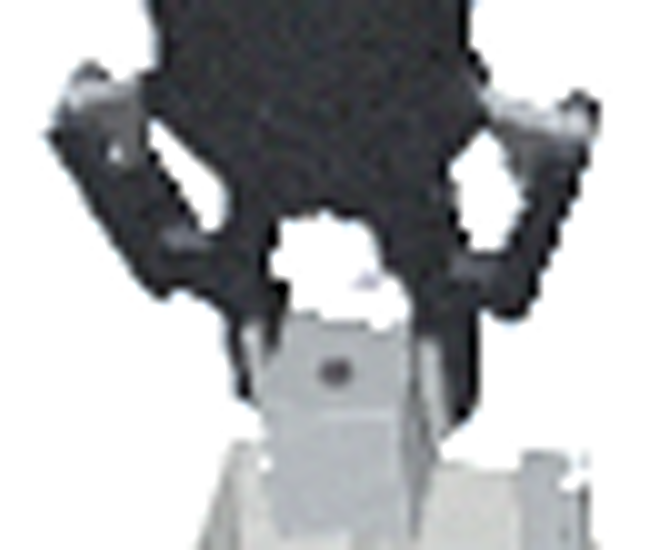

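```bash
python3 -c "
from h import *
plan([.5901,.1493,.06],1.61);plan([.5901,.1493,.042],1.61)"
```

```text
t 17.77 pos [0.5948 0.1471 0.1293] yaw 1.607 tilt [-0.003 -0.039 -0.999] shift [ 0.0026 -0.002   0.0694] turn -0.0025 rows 2 F [ 0.1 -0.6 -3.6] op 0.409
t 17.77 pos [0.5948 0.1471 0.1293] yaw 1.607 tilt [-0.003 -0.039 -0.999] shift [ 0.0026 -0.0013  0.0874] turn -0.0025 rows 2 F [ 0.1 -0.6 -3.6] op 0.409
```

```bash
python3 -m pendant '[[[0.0026,-0.002,0,0,0.8],[0.0026,-0.002,0.03,0,0.8],[0.0026,-0.002,0.055,0,0.8],[0.0026,-0.002,0.069,0,0.8],[0.0026,-0.002,0.069,0,0.8],[0.0026,-0.002,0.069,0,0.8]]]' 60
python3 -c "
from h import *
snap('side','s16');snap('wrist','w16')
a=cv2.imread('pics/s16.png')[170:310,190:330];cv2.imwrite('pics/s16c.png',cv2.resize(cv2.convertScaleAbs(a,alpha=1.8),None,fx=4,fy=4,interpolation=cv2.INTER_CUBIC))
plan([.5901,.1493,.042],1.61)"
```

```text
t: 18.52
ee_pos: [0.5908, 0.1515, 0.0615]
eef_rot: [0.693, 0.721, -0.014, -0.012]
ft_force: [0.0, -0.1, -3.8]
opening: 0.412
t 18.62 pos [0.5909 0.1517 0.0617] yaw 1.61 tilt [-0.001 -0.036 -0.999] shift [-0.0023 -0.0002  0.0197] turn 0.0001 rows 1 F [ 0.  -0.2 -3.5] op 0.415
```

View pics/s16c.png

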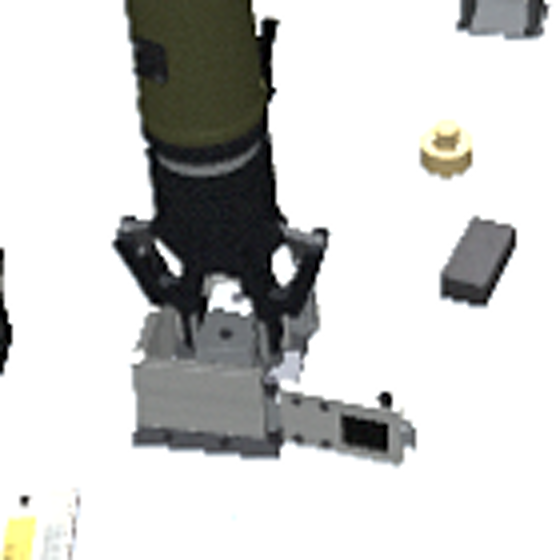

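View pics/w16.png

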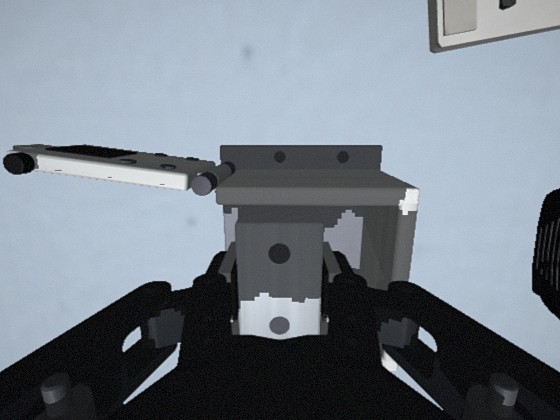

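```bash
python3 -m pendant '[[[-0.002,0,0.005,0,0.8],[-0.002,0,0.011,0,0.8],[-0.002,0,0.016,0,0.8],[-0.002,0,0.018,0,0.8],[-0.002,0,0.018,0,0.8]]]' 60
```

```text
t: 19.25
ee_pos: [0.5891, 0.1494, 0.042]
eef_rot: [0.693, 0.721, -0.015, -0.013]
ft_force: [-0.1, -0.1, -3.0]
opening: 0.411
```

```bash
python3 -m pendant '[[[0,0,0.001,0,0.8],[0,0,0.001,0,0.8]]]' 60;python3 -m pendant '[[[0,0,0.001,0,0.8],[0,0,0.001,0,0.8]]]' 60
python3 -c "
from h import *
snap('side','s17');snap('wrist','w17')
a=cv2.imread('pics/s17.png')[170:310,190:330];cv2.imwrite('pics/s17c.png',cv2.resize(cv2.convertScaleAbs(a,alpha=1.8),None,fx=4,fy=4,interpolation=cv2.INTER_CUBIC))
plan([.5901,.1493,.042],1.61)"
```

```text
t: 19.5
ee_pos: [0.5893, 0.1494, 0.0414]
eef_rot: [0.693, 0.721, -0.014, -0.013]
ft_force: [-0.4, 0.5, -3.0]
opening: 0.417
t: 19.75
ee_pos: [0.5894, 0.1494, 0.0412]
eef_rot: [0.693, 0.721, -0.014, -0.013]
ft_force: [-3.0, -0.4, 2.6]
opening: 0.413
t 19.85 pos [0.5894 0.1494 0.0412] yaw 1.61 tilt [-0.001 -0.038 -0.999] shift [-0.0002  0.0007 -0.0008] turn 0.0002 rows 1 F [-3.1 -0.8  4.7] op 0.415
```

View pics/w17.png

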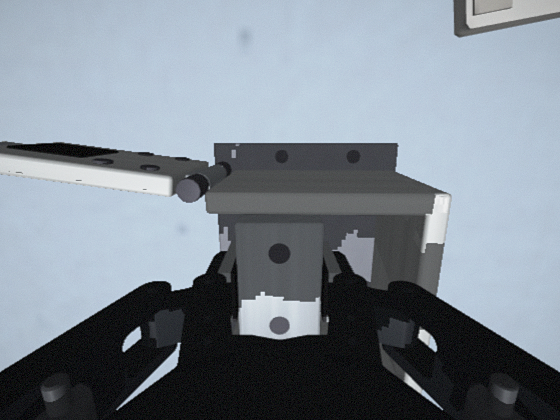

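View pics/s17c.png

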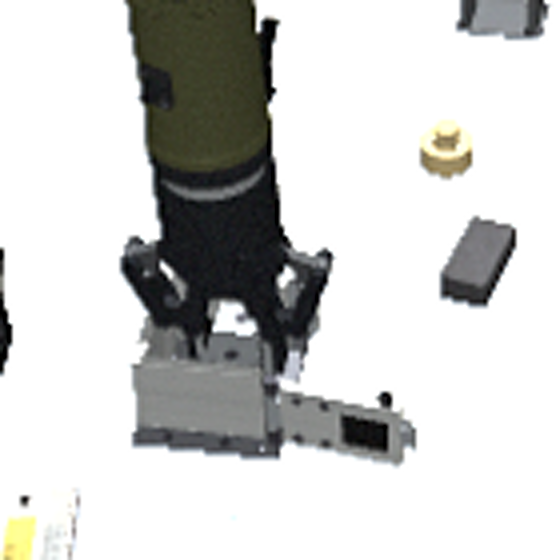

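```bash
python3 -m pendant '[[[0,0,0,0,0.08],[0,0,0,0,0.0],[0,0,0,0,0.0],[0,0,0,0,0.0]]]' 60
```

```text
t: 20.35
ee_pos: [0.5895, 0.1495, 0.0404]
eef_rot: [0.693, 0.721, -0.014, -0.013]
ft_force: [0.1, -1.0, 0.7]
opening: 0.499
```

```bash
python3 -m pendant '[[[0,-0.0004,-0.01,0,0.0],[0,-0.0008,-0.02,0,0.0],[0,-0.0015,-0.04,0,0.0],[0,-0.003,-0.08,0,0.0],[0,-0.005,-0.13,0,0.0],[0,-0.005,-0.13,0,0.0],[0,-0.005,-0.13,0,0.0]]]' 60
python3 -c "
from h import *
snap('side','s18');snap('wrist','w18')
plan([.5901,.1493,.042],1.61)"
```

```text
t: 21.22
ee_pos: [0.5892, 0.1496, 0.1712]
eef_rot: [0.693, 0.721, -0.014, -0.013]
ft_force: [-0.2, -0.1, -0.5]
opening: 0.501
t 21.32 pos [0.5884 0.1494 0.1694] yaw 1.61 tilt [-0.002 -0.041 -0.999] shift [1.000e-04 6.900e-03 1.273e-01] turn 0.0002 rows 3 F [ 0.8 -1.  -0.2] op 0.503
```

View pics/w18.png

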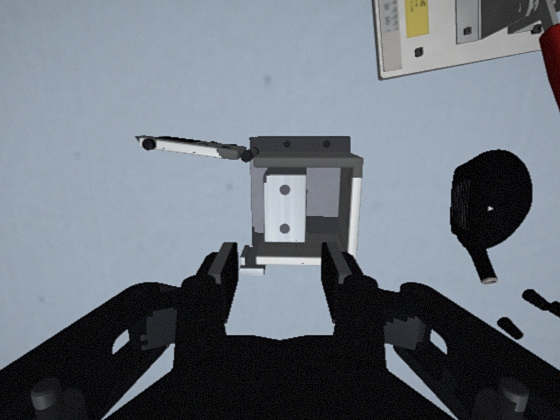

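```bash
python3 - <<'E'
from h import *
c,s=np.cos(.0396),np.sin(.0396)
for n,u,v,z in [('a',264.5,175,.05),('b',306,175,.05),('c',305.5,242.5,.05),('d',265,242.5,.05),('BLo',364,158,.064),('BRo',357,266,.064),('FLo',251,157,.064),('knob',149,144,.068)]:
    p=px2w('w18',u,v,z)[:2]-[.6021,.1498];print(n,(c*p[0]+s*p[1]).round(4),(-s*p[0]+c*p[1]).round(4))
E
```

```text
a -0.0299 0.0296
b 0.0041 0.0298
c 0.005 -0.0292
d -0.0302 -0.0297
BLo 0.0466 0.0451
BRo 0.0474 -0.0438
FLo -0.0388 0.0455
knob -0.1149 0.0553
```

```bash
cat >> h.py <<'E'
KX,KY,KA=.6021,.1498,.0396
def gp(phi,delta,r=.062,half=.011,z=.055):
    c,s=np.cos(KA),np.sin(KA);Rk=np.array([[c,-s],[s,c]])
    g=np.array([-np.sin(phi),-np.cos(phi)]);n=np.array([-np.cos(phi),np.sin(phi)])
    p=np.array([-.043,.045])+r*g+(.004+half+delta)*n
    return np.array([*(Rk@p+[KX,KY]),z]),KA-phi+np.pi
E
python3 - <<'E'
from h import *
for z in (.15,.055):
    p,y=gp(1.71,.035,z=z);print(p.round(4),y);plan(p,y)
E
```

```text
[0.5006 0.249  0.15  ] 1.4711926535897932
t 21.32 pos [0.5884 0.1494 0.1694] yaw 1.61 tilt [-0.002 -0.041 -0.999] shift [ 0.103  -0.0829  0.0226] turn 0.139 rows 3 F [ 0.8 -1.  -0.2] op 0.503
[0.5006 0.249  0.055 ] 1.4711926535897932
t 21.32 pos [0.5884 0.1494 0.1694] yaw 1.61 tilt [-0.002 -0.041 -0.999] shift [ 0.1032 -0.0791  0.1175] turn 0.139 rows 3 F [ 0.8 -1.  -0.2] op 0.503
```

```bash
python3 -m pendant '[[[0.035,-0.03,0,0.07,1],[0.07,-0.06,0,0.139,1],[0.103,-0.083,0.02,0.139,1],[0.103,-0.083,0.03,0.139,1],[0.103,-0.081,0.06,0.139,1],[0.103,-0.08,0.08,0.139,1],[0.103,-0.08,0.08,0.139,1]]]' 60
python3 - <<'E'
from h import *
snap('side','s19')
a=cv2.imread('pics/s19.png')[170:310,190:330];cv2.imwrite('pics/s19c.png',cv2.resize(cv2.convertScaleAbs(a,alpha=1.8),None,fx=4,fy=4,interpolation=cv2.INTER_CUBIC))
p,y=gp(1.71,.035);plan(p,y);snap('wrist','w19')
E
```

```text
t: 22.2
ee_pos: [0.5009, 0.2472, 0.0908]
eef_rot: [0.742, 0.67, -0.018, -0.012]
ft_force: [0.5, -0.5, -0.2]
opening: -0.0
t 22.25 pos [0.5019 0.2479 0.0923] yaw 1.47 tilt [-0.009 -0.04  -0.999] shift [0.0013 0.0002 0.0373] turn -0.001 rows 1 F [0.  0.2 1.2] op 0.004
```

View pics/s19c.png

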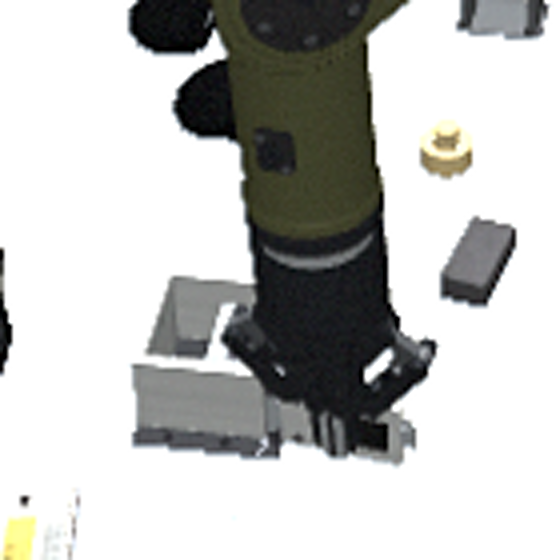

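View pics/w19.png

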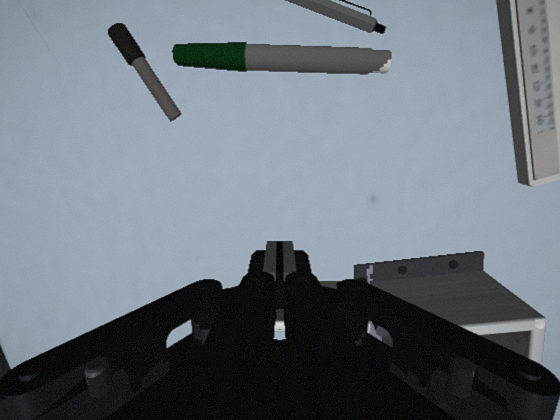

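```bash
python3 -m pendant '[[[0.001,0,0.02,0,1],[0.001,0,0.032,0,1],[0.001,0,0.032,0,1]]]' 60
python3 - <<'E'
from h import *
for phi,d in [(1.71,.01),(1.68,0),(1.58,0),(1.48,0),(1.38,0),(1.28,0),(1.18,0),(1.08,0)]:
    p,y=gp(phi,d,z=.06);plan(p,y)
E
```

```text
t: 22.68
ee_pos: [0.5007, 0.2496, 0.061]
eef_rot: [0.741, 0.671, -0.016, -0.012]
ft_force: [0.4, -0.6, 1.0]
opening: 0.005
t 22.68 pos [0.5007 0.2496 0.061 ] yaw 1.471 tilt [-0.008 -0.039 -0.999] shift [-0.0256  0.      0.0012] turn -0.0001 rows 1 F [ 0.4 -0.6  1. ] op 0.005
t 22.68 pos [0.5007 0.2496 0.061 ] yaw 1.471 tilt [-0.008 -0.039 -0.999] shift [-0.0375 -0.0004  0.0013] turn -0.0301 rows 1 F [ 0.4 -0.6  1. ] op 0.005
t 22.68 pos [0.5007 0.2496 0.061 ] yaw 1.471 tilt [-0.008 -0.039 -0.999] shift [-0.0438 -0.0014  0.0014] turn -0.1301 rows 1 F [ 0.4 -0.6  1. ] op 0.005
t 22.68 pos [0.5007 0.2496 0.061 ] yaw 1.471 tilt [-0.008 -0.039 -0.999] shift [-0.0501 -0.0017  0.0015] turn -0.2301 rows 2 F [ 0.4 -0.6  1. ] op 0.005
t 22.68 pos [0.5007 0.2496 0.061 ] yaw 1.471 tilt [-0.008 -0.039 -0.999] shift [-0.0565 -0.0015  0.0015] turn -0.3301 rows 2 F [ 0.4 -0.6  1. ] op 0.005
t 22.68 pos [0.5007 0.2496 0.061 ] yaw 1.471 tilt [-0.008 -0.039 -0.999] shift [-0.0628 -0.0006  0.0015] turn -0.4301 rows 3 F [ 0.4 -0.6  1. ] op 0.005
t 22.68 pos [0.5007 0.2496 0.061 ] yaw 1.471 tilt [-0.008 -0.039 -0.999] shift [-0.069   0.001   0.0015] turn -0.5301 rows 3 F [ 0.4 -0.6  1. ] op 0.005
t 22.68 pos [0.5007 0.2496 0.061 ] yaw 1.471 tilt [-0.008 -0.039 -0.999] shift [-0.075   0.0031  0.0015] turn -0.6301 rows 4 F [ 0.4 -0.6  1. ] op 0.005
```

```bash
python3 -m pendant '[[[-0.0256,0,0.001,0,1],[-0.0375,0,0.001,-0.03,1],[-0.0438,-0.0014,0.001,-0.13,1],[-0.05,-0.0017,0.0015,-0.23,1],[-0.0565,-0.0015,0.0015,-0.33,1],[-0.0628,-0.0006,0.0015,-0.43,1],[-0.069,0.001,0.0015,-0.53,1],[-0.075,0.003,0.0015,-0.63,1]]]' 60
python3 - <<'E'
from h import *
snap('side','s20');snap('top','t20')
a=cv2.imread('pics/s20.png')[170:310,190:330];cv2.imwrite('pics/s20c.png',cv2.resize(cv2.convertScaleAbs(a,alpha=1.8),None,fx=4,fy=4,interpolation=cv2.INTER_CUBIC))
for phi,d in [(1.08,0),(.98,0),(.88,0),(.78,0),(.68,0),(.58,0),(.48,0),(.38,0),(.3,0)]:
    p,y=gp(phi,d,z=.06);plan(p,y)
E
```

```text
t: 23.68
ee_pos: [0.4969, 0.1757, 0.0616]
eef_rot: [0.495, 0.868, -0.01, -0.016]
ft_force: [-1.2, 1.8, 1.2]
opening: 0.001
t 23.77 pos [0.4974 0.1748 0.0614] yaw 2.1 tilt [ 0.016 -0.033 -0.999] shift [ 0.0004 -0.001   0.0014] turn -0.001 rows 1 F [-0.3  0.4 -0.4] op -0.0
t 23.77 pos [0.4974 0.1748 0.0614] yaw 2.1 tilt [ 0.016 -0.033 -0.999] shift [-0.0059 -0.0022  0.0014] turn -0.101 rows 1 F [-0.3  0.4 -0.4] op -0.0
t 23.77 pos [0.4974 0.1748 0.0614] yaw 2.1 tilt [ 0.016 -0.033 -0.999] shift [-0.0123 -0.0027  0.0013] turn -0.201 rows 2 F [-0.3  0.4 -0.4] op -0.0
t 23.77 pos [0.4974 0.1748 0.0614] yaw 2.1 tilt [ 0.016 -0.033 -0.999] shift [-0.0186 -0.0026  0.0012] turn -0.301 rows 2 F [-0.3  0.4 -0.4] op -0.0
t 23.77 pos [0.4974 0.1748 0.0614] yaw 2.1 tilt [ 0.016 -0.033 -0.999] shift [-0.025  -0.0019  0.001 ] turn -0.401 rows 3 F [-0.3  0.4 -0.4] op -0.0
t 23.77 pos [0.4974 0.1748 0.0614] yaw 2.1 tilt [ 0.016 -0.033 -0.999] shift [-0.0312 -0.0006  0.0009] turn -0.501 rows 3 F [-0.3  0.4 -0.4] op -0.0
t 23.77 pos [0.4974 0.1748 0.0614] yaw 2.1 tilt [ 0.016 -0.033 -0.999] shift [-0.0373  0.0014  0.0007] turn -0.601 rows 4 F [-0.3  0.4 -0.4] op -0.0
t 23.77 pos [0.4974 0.1748 0.0614] yaw 2.1 tilt [ 0.016 -0.033 -0.999] shift [-0.0431  0.004   0.0006] turn -0.701 rows 4 F [-0.3  0.4 -0.4] op -0.0
t 23.77 pos [0.4974 0.1748 0.0614] yaw 2.1 tilt [ 0.016 -0.033 -0.999] shift [-0.0476  0.0064  0.0004] turn -0.781 rows 5 F [-0.3  0.4 -0.4] op -0.0
```

View pics/s20c.png

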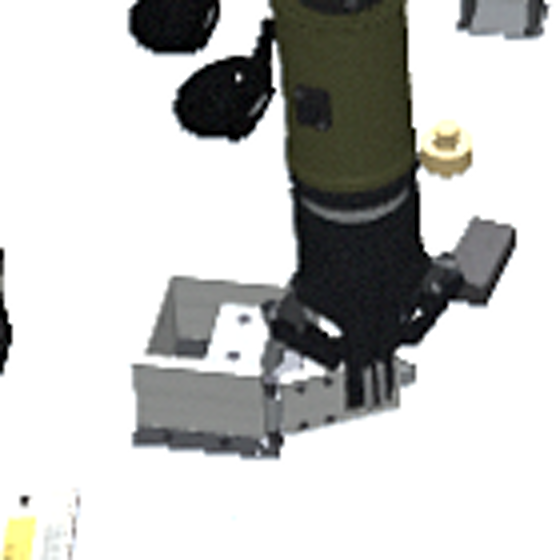

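```bash
python3 -m pendant '[[[-0.006,-0.002,0.001,-0.1,1],[-0.0123,-0.0027,0.001,-0.2,1],[-0.0186,-0.0026,0.001,-0.3,1],[-0.025,-0.002,0.001,-0.4,1],[-0.0312,-0.0006,0.001,-0.5,1],[-0.0373,0.0014,0.001,-0.6,1],[-0.0431,0.004,0.0005,-0.7,1],[-0.0476,0.0064,0.0005,-0.78,1]]]' 60
python3 - <<'E'
from h import *
snap('side','s21');snap('top','t21')
a=cv2.imread('pics/s21.png')[170:310,190:330];cv2.imwrite('pics/s21c.png',cv2.resize(cv2.convertScaleAbs(a,alpha=1.8),None,fx=4,fy=4,interpolation=cv2.INTER_CUBIC))
for phi,d in [(.3,0),(.22,0),(.16,0),(.12,0),(.08,0),(.04,0),(0,0),(0,-.002)]:
    p,y=gp(phi,d,z=.06);plan(p,y)
E
```

```text
t: 24.78
ee_pos: [0.5259, 0.1378, 0.0594]
eef_rot: [0.129, 0.991, -0.004, -0.019]
ft_force: [-1.5, 0.9, 2.3]
opening: -0.002
t 24.88 pos [0.5264 0.1375 0.0593] yaw 2.879 tilt [ 0.036 -0.013 -0.999] shift [-0.0006 -0.0004 -0.0007] turn -0.002 rows 1 F [-1.2  0.3 -0. ] op -0.0
t 24.88 pos [0.5264 0.1375 0.0593] yaw 2.879 tilt [ 0.036 -0.013 -0.999] shift [-0.0056 -0.0014 -0.0009] turn -0.082 rows 1 F [-1.2  0.3 -0. ] op -0.0
t 24.88 pos [0.5264 0.1375 0.0593] yaw 2.879 tilt [ 0.036 -0.013 -0.999] shift [-0.0094 -0.0019 -0.001 ] turn -0.142 rows 1 F [-1.2  0.3 -0. ] op -0.0
t 24.88 pos [0.5264 0.1375 0.0593] yaw 2.879 tilt [ 0.036 -0.013 -0.999] shift [-0.0119 -0.0021 -0.0011] turn -0.182 rows 1 F [-1.2  0.3 -0. ] op -0.0
t 24.88 pos [0.5264 0.1375 0.0593] yaw 2.879 tilt [ 0.036 -0.013 -0.999] shift [-0.0145 -0.0021 -0.0012] turn -0.222 rows 2 F [-1.2  0.3 -0. ] op -0.0
t 24.88 pos [0.5264 0.1375 0.0593] yaw 2.879 tilt [ 0.036 -0.013 -0.999] shift [-0.017  -0.0021 -0.0013] turn -0.262 rows 2 F [-1.2  0.3 -0. ] op -0.0
t 24.88 pos [0.5264 0.1375 0.0593] yaw 2.879 tilt [ 0.036 -0.013 -0.999] shift [-0.0196 -0.002  -0.0014] turn -0.302 rows 2 F [-1.2  0.3 -0. ] op -0.0
t 24.88 pos [0.5264 0.1375 0.0593] yaw 2.879 tilt [ 0.036 -0.013 -0.999] shift [-0.0215 -0.0014 -0.0015] turn -0.302 rows 2 F [-1.2  0.3 -0. ] op -0.0
```

View pics/s21c.png

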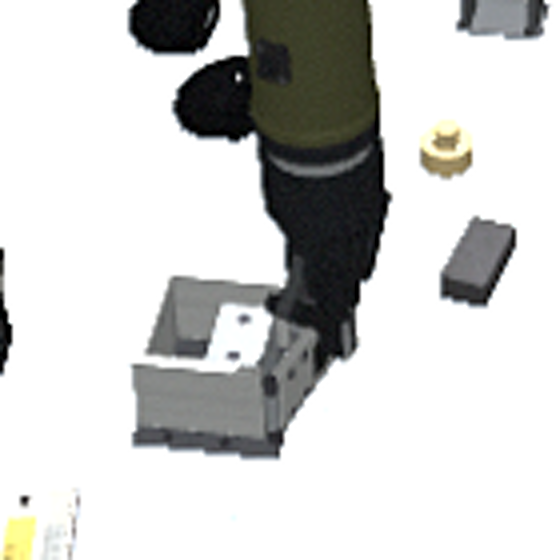

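```bash
python3 -m pendant '[[[-0.0056,-0.0014,-0.001,-0.08,1],[-0.0094,-0.002,-0.001,-0.14,1],[-0.0119,-0.002,-0.001,-0.18,1],[-0.0145,-0.002,-0.001,-0.22,1],[-0.0145,-0.002,-0.001,-0.22,1]]]' 60
python3 - <<'E'
from h import *
for phi,d in [(.08,0),(.04,0),(0,0),(0,-.002),(0,-.004)]:
    p,y=gp(phi,d,z=.06);plan(p,y)
E
```

```text
t: 25.5
ee_pos: [0.5362, 0.1324, 0.0594]
eef_rot: [0.021, 1.0, -0.002, -0.023]
ft_force: [-9.7, 1.4, 7.8]
opening: 0.004
t 25.5 pos [0.5362 0.1324 0.0594] yaw 3.099 tilt [ 0.046 -0.006 -0.999] shift [-0.0036 -0.0006 -0.0008] turn -0.0021 rows 1 F [-9.7  1.4  7.8] op 0.004
t 25.5 pos [0.5362 0.1324 0.0594] yaw 3.099 tilt [ 0.046 -0.006 -0.999] shift [-0.0061 -0.0011 -0.0009] turn -0.0421 rows 1 F [-9.7  1.4  7.8] op 0.004
t 25.5 pos [0.5362 0.1324 0.0594] yaw 3.099 tilt [ 0.046 -0.006 -0.999] shift [-0.0086 -0.0016 -0.001 ] turn -0.0821 rows 1 F [-9.7  1.4  7.8] op 0.004
t 25.5 pos [0.5362 0.1324 0.0594] yaw 3.099 tilt [ 0.046 -0.006 -0.999] shift [-0.0106 -0.0014 -0.0011] turn -0.0821 rows 1 F [-9.7  1.4  7.8] op 0.004
t 25.5 pos [0.5362 0.1324 0.0594] yaw 3.099 tilt [ 0.046 -0.006 -0.999] shift [-0.0126 -0.0012 -0.0012] turn -0.0821 rows 1 F [-9.7  1.4  7.8] op 0.004
```

```bash
python3 -m pendant '[[[-0.0015,0,-0.0005,-0.03,1],[-0.003,0,-0.0005,-0.05,1],[-0.0045,0,-0.0005,-0.08,1],[-0.006,0,-0.0005,-0.08,1]]]' 60
python3 - <<'E'
from h import *
p,y=gp(0,0,z=.06);plan(p,y)
E
```

```text
t: 26.0
ee_pos: [0.538, 0.1314, 0.0593]
eef_rot: [-0.019, 0.999, -0.002, -0.028]
ft_force: [-22.3, -1.9, 18.0]
opening: 0.004
t 26.0 pos [0.538  0.1314 0.0593] yaw -3.104 tilt [ 0.056 -0.004 -0.998] shift [-0.0067 -0.0011 -0.0011] turn -0.0022 rows 1 F [-22.3  -1.9  18. ] op 0.004
```

```bash
python3 - <<'E'
from h import *
snap('side','s22');snap('top','t22');snap('wrist','w22')
a=cv2.imread('pics/s22.png')[200:300,220:320];cv2.imwrite('pics/s22c.png',cv2.resize(cv2.convertScaleAbs(a,alpha=1.8),None,fx=6,fy=6,interpolation=cv2.INTER_CUBIC))
E
```

```text
(no output)
```

View pics/s22c.png

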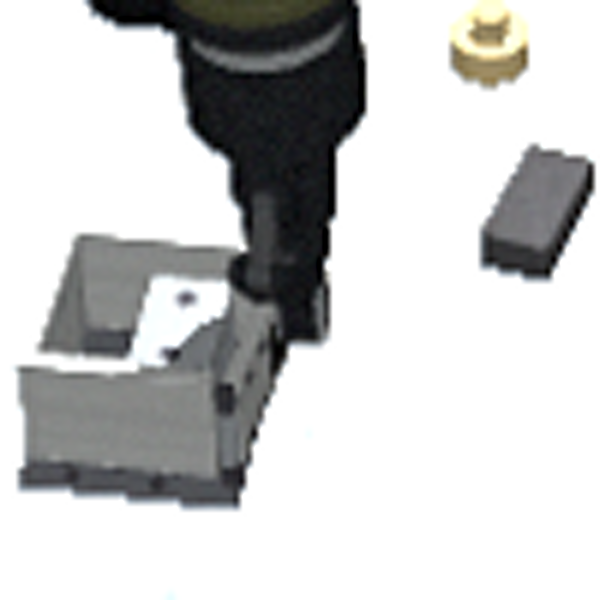

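View pics/w22.png

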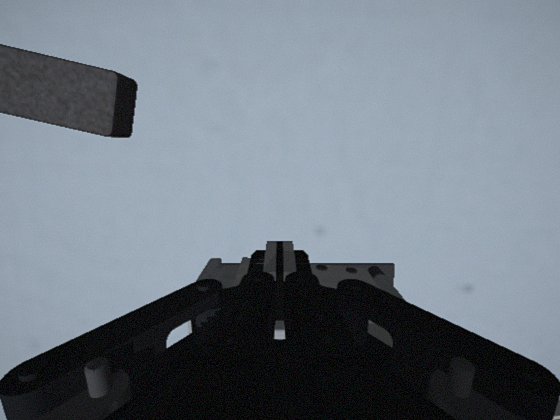

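```bash
python3 -m pendant '[[[0.006,0,0,0,1],[0.012,0,0,0,1],[0.013,0,-0.008,0,1],[0.013,0,-0.012,0,1],[0.013,0,-0.012,0,1]]]' 60
python3 - <<'E'
from h import *
snap('side','s23')
a=cv2.imread('pics/s23.png')[200:300,220:320];cv2.imwrite('pics/s23c.png',cv2.resize(cv2.convertScaleAbs(a,alpha=1.8),None,fx=6,fy=6,interpolation=cv2.INTER_CUBIC))
for phi,d in [(.16,0),(.08,0),(0,0)]:
    p,y=gp(phi,d,z=.07);plan(p,KA+np.pi)
E
```

```text
t: 26.78
ee_pos: [0.5336, 0.1308, 0.0727]
eef_rot: [-0.019, 1.0, -0.001, -0.019]
ft_force: [-1.7, -0.0, 2.7]
opening: -0.003
t 26.82 pos [0.5337 0.1308 0.0726] yaw -3.103 tilt [ 0.038 -0.002 -0.999] shift [-0.0015  0.0024  0.0026] turn -0.0006 rows 1 F [-1.7  0.7  2.1] op -0.001
t 26.82 pos [0.5337 0.1308 0.0726] yaw -3.103 tilt [ 0.038 -0.002 -0.999] shift [-0.0063  0.0007  0.0024] turn -0.0006 rows 1 F [-1.7  0.7  2.1] op -0.001
t 26.82 pos [0.5337 0.1308 0.0726] yaw -3.103 tilt [ 0.038 -0.002 -0.999] shift [-0.0112 -0.0007  0.0022] turn -0.0006 rows 1 F [-1.7  0.7  2.1] op -0.001
```

View pics/s23c.png

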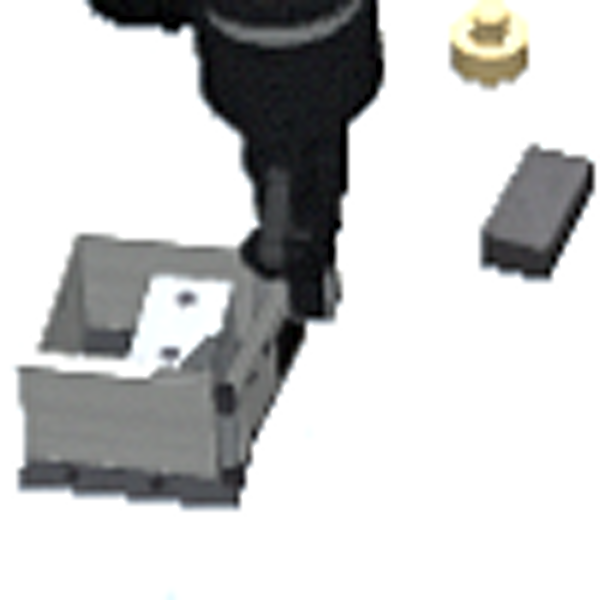

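```bash
python3 -m pendant '[[[-0.003,0,0,0,1],[-0.006,0,0,0,1],[-0.009,0,0,0,1],[-0.011,0,0,0,1]]]' 60
python3 - <<'E'
from h import *
snap('side','s24')
a=cv2.imread('pics/s24.png')[200:300,220:320];cv2.imwrite('pics/s24c.png',cv2.resize(cv2.convertScaleAbs(a,alpha=1.8),None,fx=6,fy=6,interpolation=cv2.INTER_CUBIC))
p,y=gp(0,0,z=.07);plan(p,KA+np.pi)
E
```

```text
t: 27.32
ee_pos: [0.5381, 0.1307, 0.0713]
eef_rot: [-0.02, 0.999, -0.002, -0.027]
ft_force: [-22.8, -1.9, 17.5]
opening: 0.001
t 27.38 pos [0.538  0.1307 0.0714] yaw -3.102 tilt [ 0.054 -0.004 -0.999] shift [-0.0068 -0.0005  0.001 ] turn -0.0001 rows 1 F [-18.2  -1.9  16.2] op 0.003
```

View pics/s24c.png

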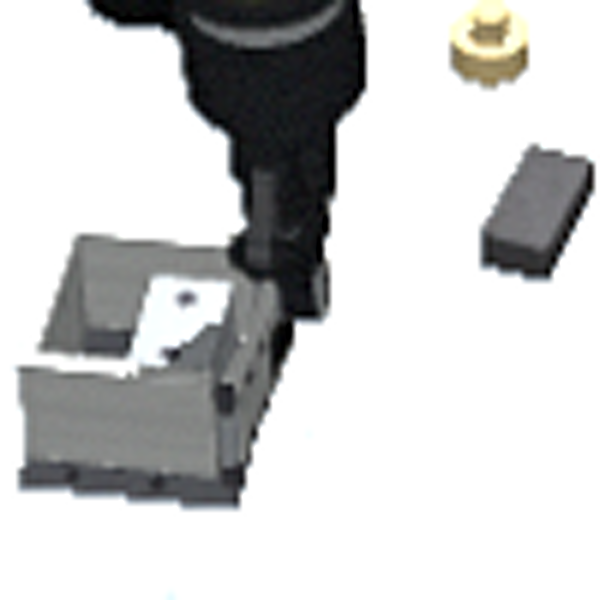

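```bash
python3 - <<'E'
from h import *
d=np.load('pics/s19.npz');K,T=d['K'],d['T']
def onplane(u,v,y):
    r=T[:3,:3]@np.linalg.solve(K,[u,v,1.]);o=T[:3,3];return o+r*(y-o[1])/r[1]
for n,u,v in [('tip',338,455),('kn',375,418),('kn2',425,370),('knback',280,405)]:
    p=onplane(190+u/4,170+v/4,.255); print(n,((p-[.5019,.2479,.0923])*1e3).round(1))
a=cv2.imread('pics/s19.png')[230:290,230:310];cv2.imwrite('pics/s19d.png',cv2.resize(cv2.convertScaleAbs(a,alpha=3.5,beta=30),None,fx=10,fy=10,interpolation=cv2.INTER_CUBIC))
a=cv2.imread('pics/s24.png')[215:280,240:290];cv2.imwrite('pics/s24d.png',cv2.resize(cv2.convertScaleAbs(a,alpha=3.5,beta=30),None,fx=9,fy=9,interpolation=cv2.INTER_CUBIC))
E
```

```text
tip [ -4.8   7.1 -19.9]
kn [-27.7   7.1  16.2]
kn2 [-57.2   7.1  61.1]
knback [28.7  7.1 16.2]
```

View pics/s19d.png

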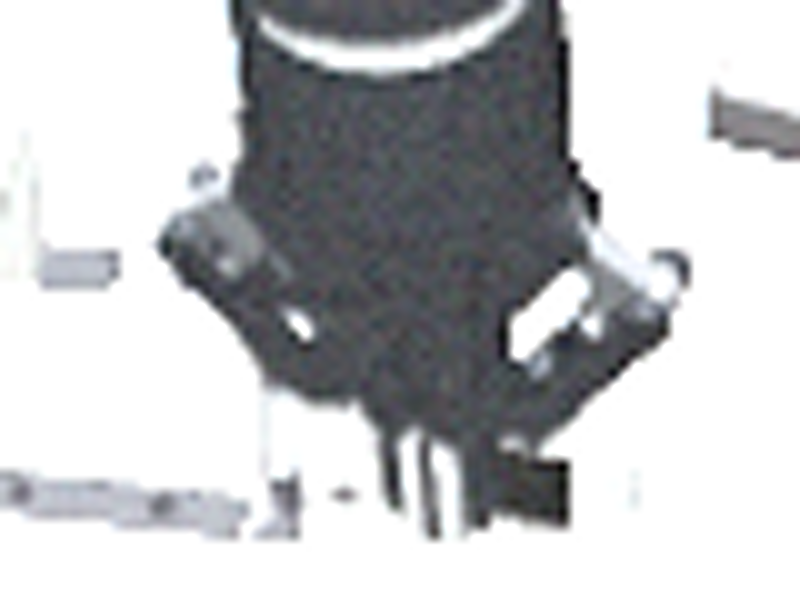

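View pics/s24d.png

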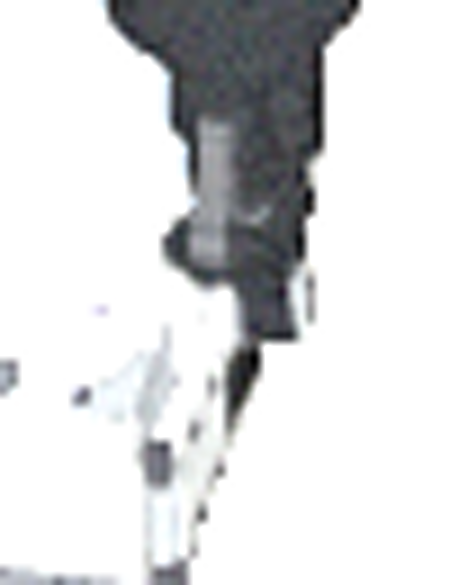

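```bash
python3 -m pendant '[[[-0.002,0,0,0,1],[-0.004,0,0,0,1],[-0.004,0,0,0,1]]]' 60
```

```text
t: 27.75
ee_pos: [0.5385, 0.1308, 0.0711]
eef_rot: [-0.02, 0.999, -0.003, -0.03]
ft_force: [-28.0, -2.1, 22.2]
opening: -0.0
```

```bash
python3 -m pendant '[[[0.01,0,0,0,1],[0.03,0,0,0,1],[0.07,0,-0.04,0,1],[0.1,0,-0.1,0,1],[0.1,0,-0.13,0,1],[0.1,0,-0.13,0,1]]]' 60
python3 - <<'E'
from h import *
snap('side','s25');snap('top','t25');snap('wrist','w25')
a=cv2.imread('pics/s25.png')[200:300,220:320];cv2.imwrite('pics/s25c.png',cv2.resize(cv2.convertScaleAbs(a,alpha=1.4),None,fx=6,fy=6,interpolation=cv2.INTER_CUBIC))
a=cv2.imread('pics/t25.png')[145:245,170:270];cv2.imwrite('pics/t25c.png',cv2.resize(cv2.convertScaleAbs(a,alpha=1.4),None,fx=6,fy=6,interpolation=cv2.INTER_CUBIC))
plan([.5,.1,.2],0)
E
```

```text
t: 28.5
ee_pos: [0.4562, 0.1285, 0.2091]
eef_rot: [-0.02, 1.0, -0.0, -0.015]
ft_force: [-0.1, -0.3, -0.3]
opening: 0.002
t 28.65 pos [0.4534 0.1276 0.2045] yaw -3.103 tilt [ 0.039 -0.002 -0.999] shift [-0.0456 -0.0294  0.0028] turn -3.1026 rows 17 F [-0.6 -0.7 -0.3] op 0.005
```

View pics/s25c.png

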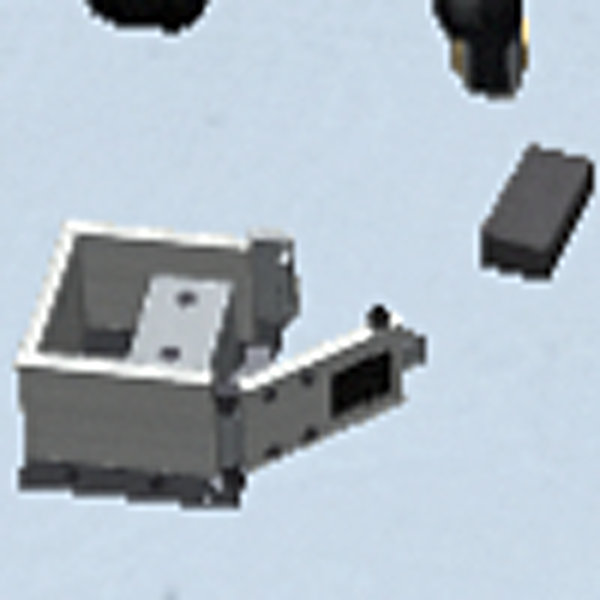

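View pics/t25c.png

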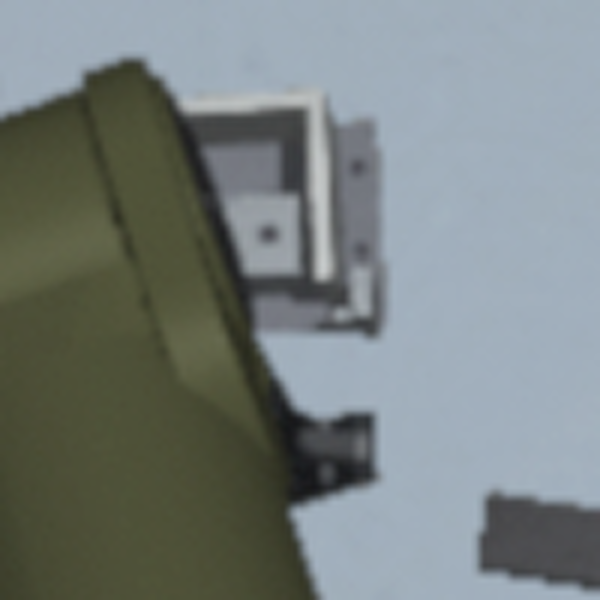

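```bash
python3 - <<'E'
from h import *
p=px2w('s25',220+378/6,200+313/6,.066)[:2]-[KX,KY];c,s=np.cos(KA),np.sin(KA)
k=np.array([c*p[0]+s*p[1],-s*p[0]+c*p[1]])-[-.043,.045];print(k,np.hypot(*k),np.arctan2(-k[0],-k[1]))
E
```

```text
[-0.05917797 -0.04977135] 0.07732541124182576 0.8715240014185298
```

View pics/w25.png

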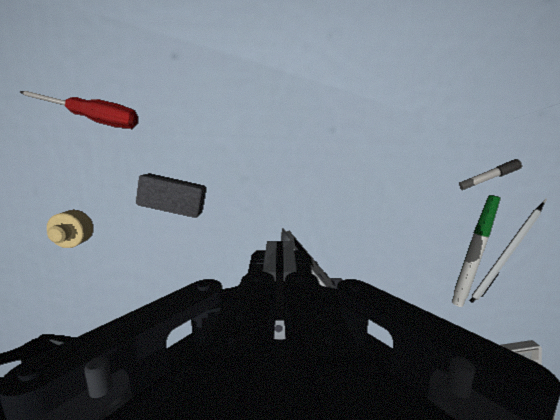

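```bash
python3 - <<'E'
from h import *
for z in (.14,.06):
    p,y=gp(.9,.03,r=.047,z=z);print(p.round(4));plan(p,y)
E
```

```text
[0.4924 0.1965 0.14  ]
t 28.65 pos [0.4534 0.1276 0.2045] yaw -3.103 tilt [ 0.039 -0.002 -0.999] shift [-0.0441  0.0675  0.0627] turn 0.8994 rows 5 F [-0.6 -0.7 -0.3] op 0.005
[0.4924 0.1965 0.06  ]
t 28.65 pos [0.4534 0.1276 0.2045] yaw -3.103 tilt [ 0.039 -0.002 -0.999] shift [-0.0472  0.0676  0.1427] turn 0.8994 rows 5 F [-0.6 -0.7 -0.3] op 0.005
```

```bash
python3 -m pendant '[[[-0.01,0.02,0,0.18,1],[-0.02,0.04,0,0.36,1],[-0.03,0.06,0.02,0.54,1],[-0.044,0.0675,0.04,0.72,1],[-0.044,0.0675,0.06,0.9,1],[-0.045,0.0675,0.1,0.9,1],[-0.047,0.0675,0.13,0.9,1],[-0.047,0.0675,0.13,0.9,1]]]' 60
python3 - <<'E'
from h import *
snap('side','s26')
a=cv2.imread('pics/s26.png')[200:300,220:320];cv2.imwrite('pics/s26c.png',cv2.resize(cv2.convertScaleAbs(a,alpha=1.4),None,fx=6,fy=6,interpolation=cv2.INTER_CUBIC))
for f,d in [(.9,.03),(.9,.01),(.85,0),(.75,0),(.65,0),(.55,0),(.45,0),(.35,0),(.25,0)]:
    p,y=gp(f,d,r=.047,z=.06);plan(p,y)
E
```

```text
t: 29.65
ee_pos: [0.4899, 0.1955, 0.0696]
eef_rot: [0.417, 0.909, -0.012, -0.02]
ft_force: [-0.2, -0.2, 0.8]
opening: 0.0
t 29.7 pos [0.4914 0.1962 0.0716] yaw 2.28 tilt [ 0.024 -0.035 -0.999] shift [-0.0007  0.0014  0.0116] turn -0.0007 rows 1 F [ 0.8 -0.9 -0.1] op 0.003
t 29.7 pos [0.4914 0.1962 0.0716] yaw 2.28 tilt [ 0.024 -0.035 -0.999] shift [-0.0206  0.0014  0.0111] turn -0.0007 rows 1 F [ 0.8 -0.9 -0.1] op 0.003
t 29.7 pos [0.4914 0.1962 0.0716] yaw 2.28 tilt [ 0.024 -0.035 -0.999] shift [-0.033   0.0007  0.0108] turn -0.0507 rows 1 F [ 0.8 -0.9 -0.1] op 0.003
t 29.7 pos [0.4914 0.1962 0.0716] yaw 2.28 tilt [ 0.024 -0.035 -0.999] shift [-0.0378 -0.0003  0.0108] turn -0.1507 rows 1 F [ 0.8 -0.9 -0.1] op 0.003
t 29.7 pos [0.4914 0.1962 0.0716] yaw 2.28 tilt [ 0.024 -0.035 -0.999] shift [-0.0427 -0.0009  0.0107] turn -0.2507 rows 2 F [ 0.8 -0.9 -0.1] op 0.003
t 29.7 pos [0.4914 0.1962 0.0716] yaw 2.28 tilt [ 0.024 -0.035 -0.999] shift [-0.0477 -0.0009  0.0105] turn -0.3507 rows 2 F [ 0.8 -0.9 -0.1] op 0.003
t 29.7 pos [0.4914 0.1962 0.0716] yaw 2.28 tilt [ 0.024 -0.035 -0.999] shift [-0.0526 -0.0005  0.0104] turn -0.4507 rows 3 F [ 0.8 -0.9 -0.1] op 0.003
t 29.7 pos [0.4914 0.1962 0.0716] yaw 2.28 tilt [ 0.024 -0.035 -0.999] shift [-0.0574  0.0005  0.0103] turn -0.5507 rows 3 F [ 0.8 -0.9 -0.1] op 0.003
t 29.7 pos [0.4914 0.1962 0.0716] yaw 2.28 tilt [ 0.024 -0.035 -0.999] shift [-0.0621  0.0019  0.0101] turn -0.6507 rows 4 F [ 0.8 -0.9 -0.1] op 0.003
```

View pics/s26c.png

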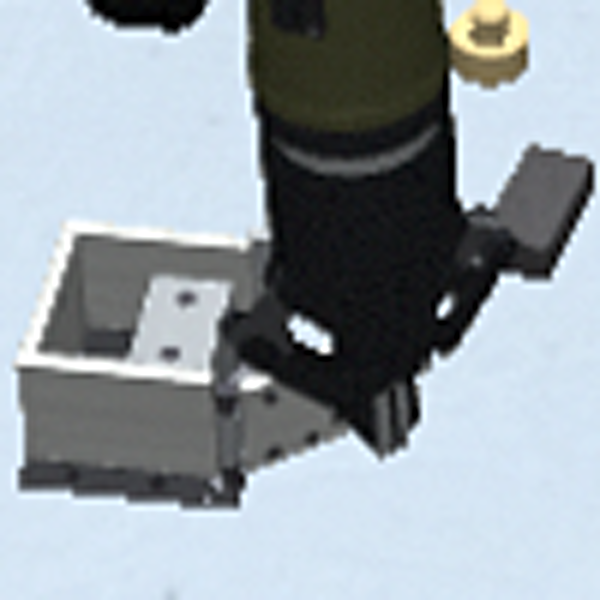

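```bash
python3 -m pendant '[[[-0.02,0.001,0.007,0,1],[-0.033,0.001,0.007,-0.05,1],[-0.0378,0,0.007,-0.15,1],[-0.0427,-0.001,0.007,-0.25,1],[-0.0477,-0.001,0.007,-0.35,1],[-0.0526,-0.0005,0.007,-0.45,1],[-0.0574,0.0005,0.007,-0.55,1],[-0.0621,0.002,0.007,-0.65,1]]]' 60
python3 - <<'E'
from h import *
for f,d in [(.25,0),(.18,0),(.12,0),(.06,0),(0,0),(0,-.003)]:
    p,y=gp(f,d,r=.047,z=.065);plan(p,y)
E
```

```text
t: 30.7
ee_pos: [0.5348, 0.1514, 0.066]
eef_rot: [0.103, 0.994, -0.003, -0.019]
ft_force: [-4.2, 2.7, 2.7]
opening: 0.001
t 30.7 pos [0.5348 0.1514 0.066 ] yaw 2.934 tilt [ 0.037 -0.009 -0.999] shift [ 0.0016 -0.0015  0.0011] turn 0.003 rows 1 F [-4.2  2.7  2.7] op 0.001
t 30.7 pos [0.5348 0.1514 0.066 ] yaw 2.934 tilt [ 0.037 -0.009 -0.999] shift [-0.0017 -0.0025  0.001 ] turn -0.067 rows 1 F [-4.2  2.7  2.7] op 0.001
t 30.7 pos [0.5348 0.1514 0.066 ] yaw 2.934 tilt [ 0.037 -0.009 -0.999] shift [-0.0046 -0.0031  0.0009] turn -0.127 rows 1 F [-4.2  2.7  2.7] op 0.001
t 30.7 pos [0.5348 0.1514 0.066 ] yaw 2.934 tilt [ 0.037 -0.009 -0.999] shift [-0.0076 -0.0035  0.0008] turn -0.187 rows 2 F [-4.2  2.7  2.7] op 0.001
t 30.7 pos [0.5348 0.1514 0.066 ] yaw 2.934 tilt [ 0.037 -0.009 -0.999] shift [-0.0105 -0.0038  0.0007] turn -0.247 rows 2 F [-4.2  2.7  2.7] op 0.001
t 30.7 pos [0.5348 0.1514 0.066 ] yaw 2.934 tilt [ 0.037 -0.009 -0.999] shift [-0.0134 -0.0031  0.0006] turn -0.247 rows 2 F [-4.2  2.7  2.7] op 0.001
```

```bash
python3 -m pendant '[[[-0.002,-0.002,0,-0.06,1],[-0.005,-0.003,0,-0.12,1],[-0.008,-0.003,0,-0.16,1],[-0.011,-0.003,0,-0.2,1],[-0.013,-0.003,0,-0.22,1]]]' 60
python3 - <<'E'
from h import *
for f,d in [(.15,0),(0,0)]:
    p,y=gp(f,d,r=.047,z=.065);plan(p,y)
snap('side','s27')
a=cv2.imread('pics/s27.png')[200:300,220:320];cv2.imwrite('pics/s27c.png',cv2.resize(cv2.convertScaleAbs(a,alpha=2),None,fx=6,fy=6,interpolation=cv2.INTER_CUBIC))
E
```

```text
t: 31.32
ee_pos: [0.5405, 0.1463, 0.0653]
eef_rot: [-0.006, 1.0, -0.002, -0.026]
ft_force: [-7.2, 0.1, 0.6]
opening: -0.0
t 31.32 pos [0.5405 0.1463 0.0653] yaw -3.13 tilt [ 0.052 -0.003 -0.999] shift [0.0032 0.0018 0.0005] turn 0.1221 rows 1 F [-7.2  0.1  0.6] op -0.0
t 31.32 pos [0.5405 0.1463 0.0653] yaw -3.13 tilt [ 0.052 -0.003 -0.999] shift [-0.0037 -0.0008  0.0001] turn -0.0279 rows 1 F [-7.2  0.1  0.6] op -0.0
```

View pics/s27c.png

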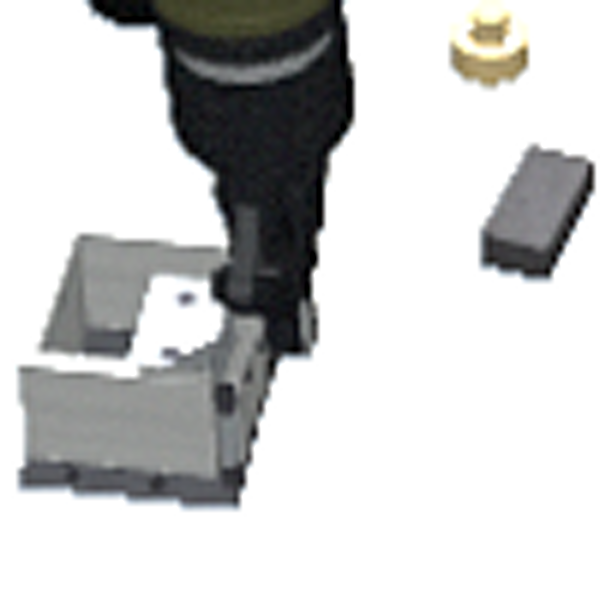

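```bash
python3 -m pendant '[[[-0.002,0,0,-0.02,1],[-0.004,0,0,-0.03,1],[-0.004,0,0,-0.03,1]]]' 60; python3 -m pendant '[[[-0.002,0,0,0,1],[-0.003,0,0,0,1]]]' 60
python3 - <<'E'
from h import *
for f,d in [(0,0)]:
    p,y=gp(f,d,r=.047,z=.065);plan(p,y)
E
```

```text
t: 31.75
ee_pos: [0.5443, 0.1456, 0.065]
eef_rot: [-0.02, 0.999, -0.002, -0.026]
ft_force: [-20.6, 0.3, 15.7]
opening: 0.0
t: 32.0
ee_pos: [0.5445, 0.1456, 0.0649]
eef_rot: [-0.02, 0.999, -0.002, -0.03]
ft_force: [-29.3, -0.2, 24.3]
opening: 0.001
t 32.0 pos [0.5445 0.1456 0.0649] yaw -3.101 tilt [ 0.059 -0.003 -0.998] shift [ 0.0002 -0.0001 -0.0001] turn 0.001 rows 1 F [-29.3  -0.2  24.3] op 0.001
```

```bash
python3 -m pendant '[[[0.01,0,0,0,1],[0.03,0,0,0,1],[0.07,0.03,-0.04,0,1],[0.1,0.07,-0.1,0,1],[0.1,0.12,-0.13,0,1],[0.1,0.15,-0.13,0,1],[0.1,0.15,-0.13,0,1]]]' 60
python3 - <<'E'
from h import *
snap('side','s28');snap('top','t28')
a=cv2.imread('pics/s28.png')[200:300,220:320];cv2.imwrite('pics/s28c.png',cv2.resize(cv2.convertScaleAbs(a,alpha=1.4),None,fx=6,fy=6,interpolation=cv2.INTER_CUBIC))
plan([.5,.1,.2],0)
E
```

```text
t: 32.88
ee_pos: [0.4533, 0.2951, 0.2001]
eef_rot: [-0.022, 1.0, 0.001, -0.017]
ft_force: [0.7, -0.2, 0.2]
opening: 0.002
t 32.98 pos [0.4538 0.2909 0.1982] yaw -3.103 tilt [ 0.037 -0.002 -0.999] shift [-0.0387 -0.1925 -0.0028] turn -3.103 rows 17 F [-0.  -0.7 -0.2] op 0.001
```

View pics/s28c.png

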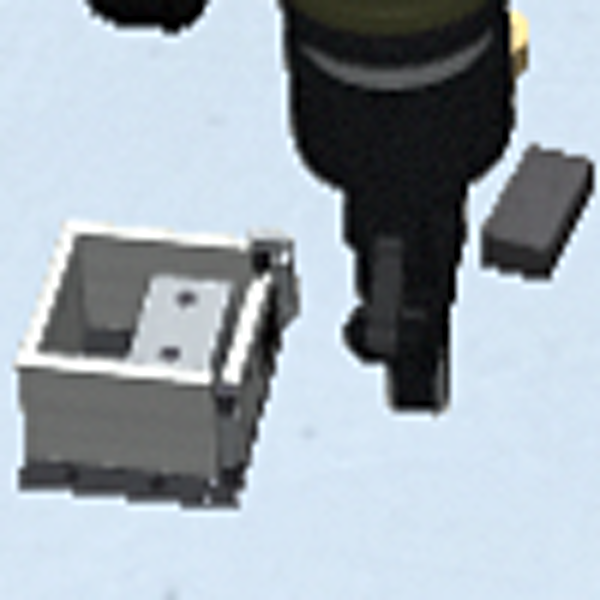

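View pics/t28.png

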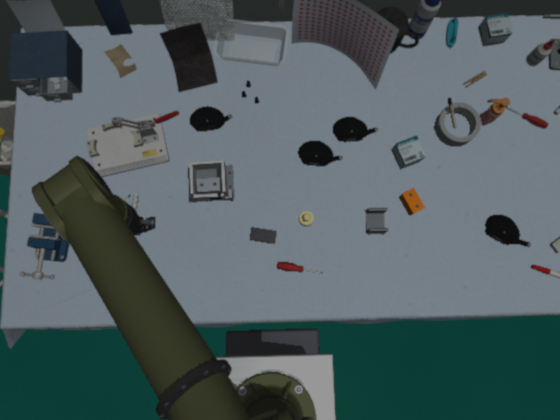

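```bash
python3 - <<'E'
from h import *
c,s=np.cos(KA),np.sin(KA)
def kp(f,u,v,z):
    p=px2w(f,u,v,z)[:2]-[KX,KY];return np.array([c*p[0]+s*p[1],-s*p[0]+c*p[1]]).round(4)
print('knob keep',kp('s28',220+264/6,200+256/6,.066))
a=cv2.imread('pics/t28.png')[150:215,175:250];cv2.imwrite('pics/t28c.png',cv2.resize(cv2.convertScaleAbs(a,alpha=1.5),None,fx=8,fy=8,interpolation=cv2.INTER_CUBIC))
print('block',px2w('t28',263,235.5,.024).round(3))
E
```

```text
knob keep [-0.048  -0.0322]
block [0.453 0.011 0.024]
```

View pics/t28c.png

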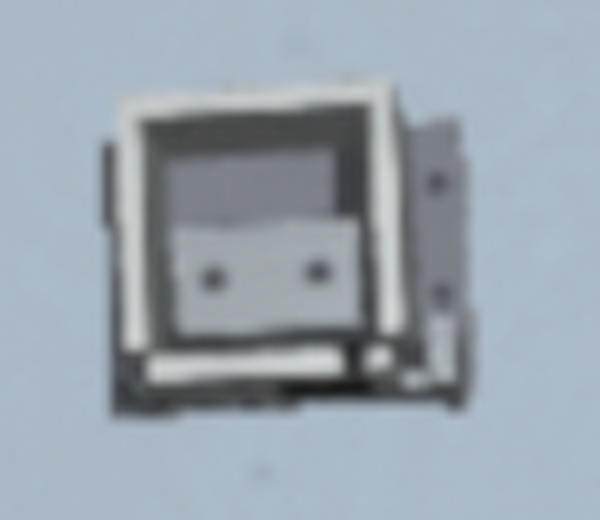

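```bash
python3 -c "
from workcell import *
print(get_obs()['t'],close_job())"
```

```text
the job is handed in; nothing more can be done
32.975 None
```

I put the master away, shut and latched the gate, moved the sanding block clear, and handed the job in at about 33 s of the 72 s allowed. No verdict is reported.

- **Sanding block:** it lies flat at about (0.453, 0.011). That is roughly 0.21 m from the gate's hinge axis; over 0.14 m was required.
- **Master:** I lifted it out of the cradle by its ends, stood it on the table and regripped it by its long sides. I then lowered it onto the keep floor until it touched, before letting go. The wrist image put it upright at about x = -13 mm, y = 0 in the keep, long side along the gate, with the gate still at 1.7 rad.
- **Gate:** my first push jammed the tongue at the strike. Forces reached about 28 N, and the gate sprang back to about 0.87 rad when I withdrew. I suspect the fingers were binding the release knob, but did not confirm it. Pushing again nearer the hinge brought the tool to where the gate should be at 0 rad, against a hard stop at 29 N.
- **Last checks:** with the arm withdrawn, the gate stayed shut against its spring and lay parallel to the mouth. The knob measured about 77 mm from the axis (74 mm nominal), so the tongue looks fully out. The top view showed the bystanders where they began.

**What disagreed:**
- I could not read the tongue directly.
- The side camera put the knob about 5 mm off in x, which I took as camera error.
- The tool picked up a lean of about 2° after a wrist joint reached its limit. It stayed to the end and had no visible effect.

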